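# Dry-fit a small halved door frame in its pegged jig

### The arm

A 7-joint arm with a two-finger parallel gripper is mounted at the origin on a cart in front of the work surface, level with it; the furniture and walls round the work are solid. World frame = base frame: x ahead of the robot, y to its left, z up, the work surface at z = 0. Lengths are in m, angles in rad, forces in N, time in s.
With the tool pointing down it reaches from about 0.425 to 0.875 m from the base axis. Payload 4.7 kg.
Tool frame: the origin (TCP) lies at the very end of the fingers, on their centre line; the grasp point (between the pads) lies 19 mm behind it; z points along the fingers, y is the line along which they close (so a half turn about z gives the same grasp; the last joint's range is limited). The gripper opens to 87 mm and grips with 3 to 60 N. Pads are 19 mm wide; open, the fingers measure 117 mm over their backs; the gripper's body (75 mm by 190 mm) begins 51 mm behind the grasp point.
Start: joints at [-1.331, 0.321, -0.07, 1.45, 0.023, 1.371, -0.057], TCP at [0.146, 0.634, 0.223] pointing down, gripper open.
Joint ranges: [-2.86, 2.86], [-0.3, 2.09], [-1.38, 1.24], [0.06, 2.45], [-1.56, 4.7], [0.09, 2.05], [-2.69, 2.69]. Speed limits (rad/s): [2.57, 2.57, 3.14, 3.14, 3.14, 3.14, 3.14].

### API

Orientations are given as a rotation vector (axis times angle).
In Python, from bench import ctrl gives the robot as it stands.
- The arm moves only by the shell command python3 -m jog 'ROWS' [FORCE]. ROWS is JSON, a list that holds one entry, the list of rows, each a list of 7 numbers: the shift along the tool's x, y, z in mm, then the turn, a rotation vector about the tool's x, y, z in degrees, then the finger opening in mm, from 0 to 87. A call has 1 to 10 rows; each row is the pose to reach, as a shift and turn from the pose commanded when the call began, along the tool's axes at that moment; what a row does not reach only later rows make up. A row lasts 1/10 s, in which the tool goes at most 50 mm and 8.59 degrees, less where a joint would pass 70% of its speed; a pose out of reach is approached as far as the arm can. A call with a gripper value outside its range is refused whole. The fingers move at their own pace and stop on an object; FORCE is the grip in N (left out, the last holds). Time passes only in rows, so rows that repeat a pose let the fingers close. It gives the time, the measured TCP pose, the force, the opening and the grip force at its end, in the units of the state.
- ctrl.get_state(): the state, without advancing time (a new reading comes with each control period).
- ctrl.get_image(name): name is "scene" or "side" or "wrist"; returns a dict with "image" (480x640x3 uint8, red, green, blue), "depth" (480x640 float32, m along the optical axis (not along the pixel's ray), 0 where there is no reading), "fov_y" (degrees; the focal length in pixels is half the picture's height over the tangent of half this angle, whatever the lens; pixels are square), "cx", "cy" (the principal point, pixels), "rvec" (rotation vector, rad) and "tvec" (3), from world to camera coordinates, as OpenCV has them. Camera axes: x right, y down, z forward; pixel columns grow to the right and rows downward; lengths in m; the calibration is good to about 2 mm. The wrist camera is an equidistant fisheye: a pixel r from the principal point sees the ray r / f radians off the axis. A picture is of the moment at which its call begins.
- ctrl.close_job(): hands the job in; it is judged then, once.
The state is a dict: "time": time; "joint_positions": joint angles; "qd": joint speeds; "joint_torque": joint torques, N m; "position": TCP position; "tool_rot": TCP orientation; "ft_force": force on the tool from outside, world axes, zero at the start; "torque": the same for the moment, N m; "grip_width": opening from 0.0 (shut) to 1.0 (fully open); "grip_force": force on a finger pad.
Only numpy, scipy, OpenCV 4.12 (cv2) and the standard library are available. Lean on these libraries where they do the work, as an engineer would, in place of code of your own. Each camera call takes 0.05 s, during which the arm holds its last target. There are 200 camera calls.

### The job

Dry-fit the little cupboard-door frame on the pegged assembly board, where the left-hand stile already lies. Lay the other stile flat between the pegs opposite, notches up and its narrow-notch end just short of the fence, then set the three rails across the two stiles so that each drops fully home in the pair of notches cut for its width: the narrowest by the fence, the middle one in the middle, the widest at the open end. Do not knock over the glue bottle.

Things in the scene. Friction and masses are not known exactly. Their poses are not given: they have to be found in the camera images.
- jig: Board, fixed, 234x160x12 mm (x -107 to +127) with a fence across its far end. Origin: on the bench under its middle line, 101 mm before the fence's inner face; x towards the fence, y left, z up. Dark 8 mm pegs, tops 31 mm up, at x ±89, y ±28 and ±66 mm. Stile seats: along x between the pegs, at y +47 and -47 mm (2 mm play a side); at x = 0 a stile's end is 6 mm off the fence (top 34 mm up).
- stile_1: Left stile, already in its seat on the board: pale bar 190x26x24 mm with 3 notches across its top, 12 mm deep, edges eased. Origin: middle of underside; x along it towards its narrow-notch end, at the fence. Notch centres: x +71.5 (25 mm wide, top rail), +8.5 (33 mm, middle rail), -63.5 (43 mm, bottom rail). Loose: about 0.06 kg.
- stile_2: Right stile, lying on the bench notches up, the same as stile_1 in shape, axes and weight; its narrow-notch end starts away from the robot. Full-thickness parts to grip across its 26 mm width: x -42 to -8 and +25 to +59 mm.
- top_rail: Top rail, narrowest of three: pale bar 120 mm long (y), 20 wide (x), 23 thick; ends alike. Origin: middle of underside. Middle 62 mm full thickness; each end a 29 mm tongue, 11 to 23 mm above the underside. Home: tongues on the notch floors at both stiles' x +71.5 mm (2.5 mm play a side), thick part between them (3 mm play an end), top flush, underside 13 mm above the bench.
- middle_rail: Middle rail, medium of three: pale bar 120 mm long (y), 28 wide (x), 23 thick; ends alike. Origin: middle of underside. Middle 62 mm full thickness; each end a 29 mm tongue, 11 to 23 mm above the underside. Home: tongues on the notch floors at both stiles' x +8.5 mm (2.5 mm play a side), thick part between them (3 mm play an end), top flush, underside 13 mm above the bench.
- bottom_rail: Bottom rail, widest of three: pale bar 120 mm long (y), 38 wide (x), 23 thick; ends alike. Origin: middle of underside. Middle 62 mm full thickness; each end a 29 mm tongue, 11 to 23 mm above the underside. Home: tongues on the notch floors at both stiles' x -63.5 mm (2.5 mm play a side), thick part between them (3 mm play an end), top flush, underside 13 mm above the bench.
- glue_bottle: Yellow squeeze bottle of wood glue, 46 mm across, 156 mm high, standing at the back, right of the board; origin: centre of its underside, z up. Not to be knocked over.

How it is judged:
On the way:
1. both stiles lie flat on the board between their pegs (y of stile_1 in the frame of jig between 0.041 and 0.053 m and x of stile_1 in the frame of jig between -0.014 and 0.008 m and z of stile_1 in the frame of jig between 0.009 and 0.015 m and angle between the x axis of each of stile_1, stile_2 and the x axis of jig, either way round below 0.07 rad and angle between each of stile_1, stile_2's own z axis and vertical below 0.05 rad and y of stile_2 in the frame of jig between -0.053 and -0.041 m and x of stile_2 in the frame of jig between -0.014 and 0.008 m and z of stile_2 in the frame of jig between 0.009 and 0.015 m), for 0.2 s.
At the end, for the whole second after the job is handed in: Stiles flat on the board between their pegs (6 mm sideways, end 0 to 20 mm short of the fence, 0.07 rad); each rail home in its own notches of both stiles (6 mm, square to 0.1 rad, height within 3 mm, centred to 9 mm), narrowest by the fence; all at rest, glue bottle upright (all of step 1 and x of top_rail in the frame of jig between 0.0525 and 0.0845 m and y of top_rail in the frame of jig between -0.009 and 0.009 m and z of top_rail in the frame of jig between 0.01 and 0.016 m and x of top_rail in the frame of stile_1 between 0.0655 and 0.0775 m and x of top_rail in the frame of stile_2 between 0.0655 and 0.0775 m and angle between the y axis of each of top_rail, middle_rail, bottom_rail and the y axis of jig, either way round below 0.1 rad and angle between each of top_rail, middle_rail, bottom_rail's own z axis and vertical below 0.05 rad and linear speed of each of top_rail, middle_rail, bottom_rail below 0.02 m/s and x of middle_rail in the frame of jig between -0.0105 and 0.0215 m and y of middle_rail in the frame of jig between -0.009 and 0.009 m and z of middle_rail in the frame of jig between 0.01 and 0.016 m and x of middle_rail in the frame of stile_1 between 0.0025 and 0.0145 m and x of middle_rail in the frame of stile_2 between 0.0025 and 0.0145 m and x of bottom_rail in the frame of jig between -0.0825 and -0.0505 m and y of bottom_rail in the frame of jig between -0.009 and 0.009 m and z of bottom_rail in the frame of jig between 0.01 and 0.016 m and x of bottom_rail in the frame of stile_1 between -0.0695 and -0.0575 m and x of bottom_rail in the frame of stile_2 between -0.0695 and -0.0575 m); the robot touches nothing.
It fails at once if the glue bottle is knocked over (angle between glue_bottle's own z axis and vertical above 0.5 rad).
It also fails if it takes over 115 s, if anything falls off the work surface, if the arm or the gripper's body presses on something with over 40 N, if the wrist force passes 120 N, or if a joint passes its speed limit or range.

## Working session

There is one attempt and no reset: what is moved stays moved. The work goes in short steps, Python scripts to look and compute and a shell command to move; the robot and the scene stay as the last step left them, time stands still between calls to the robot, and variables do not carry over. Pictures are saved under pics/ and viewed, at most 14 in all, crops included, and the job is handed in when it is done.

```bash
mkdir -p pics; ls
cat > h.py <<'E'
import numpy as np, cv2, pickle
from bench import ctrl
from scipy.spatial.transform import Rotation as R
def grab(n,png=None):
    d=ctrl.get_image(n); pickle.dump(d,open(n+'.pkl','wb'))
    if png: cv2.imwrite('pics/'+png,d['image'][:,:,::-1])
    return d
def cloud(d):
    f=240/np.tan(np.radians(d['fov_y'])/2); v,u=np.mgrid[0:480,0:640]; z=d['depth']
    P=np.stack([(u-d['cx'])/f*z,(v-d['cy'])/f*z,z],-1)
    return (P-np.array(d['tvec']).ravel())@R.from_rotvec(np.array(d['rvec']).ravel()).as_matrix()
E
python3 - <<'E'
from h import *
for n in('scene','side'):
    d=grab(n,n+'0.png'); Rm=R.from_rotvec(np.array(d['rvec']).ravel()).as_matrix()
    print(n,d['fov_y'],d['cx'],d['cy'],-Rm.T@np.array(d['tvec']).ravel())
print(ctrl.get_state())
E
```

```text
pics
scene 56.49580917871183 320.6926152635383 237.37563979827115 [ 0.3776548  -0.46817557  0.66295225]
side 52.85459134310962 310.26392215541256 243.81209457870025 [0.5735514  0.79090633 0.6856805 ]
{'time': 0.1, 'joint_positions': array([-1.33090112,  0.32175448, -0.07009995,  1.45152901,  0.02259854,
        1.37078653, -0.05689611]), 'qd': array([-0.0021152 , -0.00262916,  0.00064353, -0.00120175, -0.00163952,
        0.00012121, -0.00027517]), 'joint_torque': array([-3.98309539e-04, -4.92572808e+01, -4.06023553e-01, -3.13399494e+01,
       -6.41465094e-02,  3.95774993e-02,  7.83518863e-05]), 'position': array([0.14545233, 0.63302383, 0.2215794 ]), 'tool_rot': array([-3.53842470e-01, -3.12149465e+00,  2.64972875e-03]), 'ft_force': array([-0.2528667 ,  0.26315191, -0.82639299]), 'torque': array([-0.01771464, -0.05697034, -0.00103526]), 'grip_force': 0.0, 'grip_width': 0.9979399942180319}
```

View pics/scene0.png

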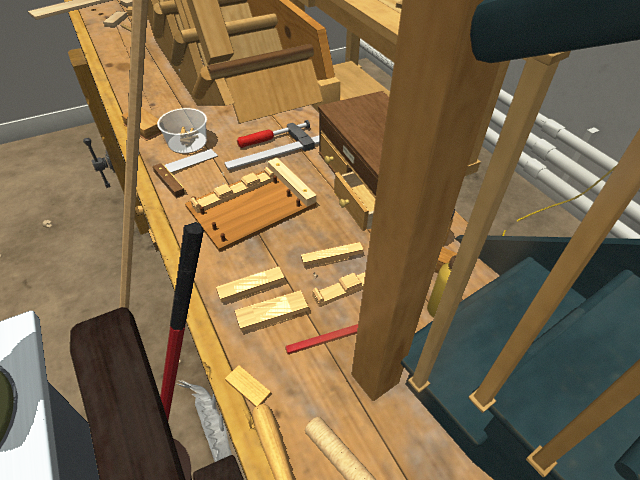

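View pics/side0.png

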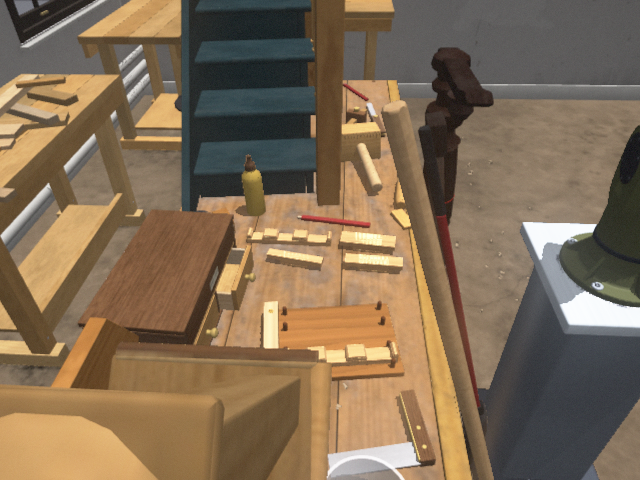

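The pictures show the board (scene ~250,210), stile_2 (~340,290), rails at (332,252), (250,283), (270,310), and the glue bottle at (443,290). There is a post in the foreground. I'll build an orthophoto.

Run:
```python
from h import *
H=600;W=780  # rows: x 0.85->0.35 ; cols: y 0.30 -> -0.35 , 1.2 px/mm
for n in('scene','side'):
    d=pickle.load(open(n+'.pkl','rb')); P=cloud(d); I=cv2.resize(d['image'],None,fx=1,fy=1)
    # upsample
    P4=cv2.resize(P.astype(np.float32),None,fx=3,fy=3,interpolation=cv2.INTER_NEAREST)
    f=240/np.tan(np.radians(d['fov_y'])/2)
    o=np.zeros((H,W,3),np.uint8); 
    # plane-project at z=0.03: sample image
    r,c=np.mgrid[0:H,0:W]; X=np.stack([0.85-r/1200,0.30-c/1200,np.full(r.shape,0.022)],-1)
    C=X@R.from_rotvec(np.array(d['rvec']).ravel()).as_matrix().T+np.array(d['tvec']).ravel()
    o=cv2.remap(d['image'],(C[...,0]/C[...,2]*f+d['cx']).astype(np.float32),(C[...,1]/C[...,2]*f+d['cy']).astype(np.float32),cv2.INTER_LINEAR)
    for k in range(0,H,60): cv2.putText(o,f'{.85-k/1200:.2f}',(0,k+5),0,.35,(255,0,0))
    for k in range(0,W,60): cv2.putText(o,f'{.30-k/1200:.2f}',(k-12,10),0,.35,(255,0,0)); 
    cv2.imwrite(f'pics/o_{n}.png',o[:,:,::-1])
    q=P[(d['depth']>0)]; s=q[(q[:,0]>.45)&(q[:,0]<.6)&(q[:,1]>-.1)&(q[:,1]<0)]; print(n,len(s),np.percentile(s[:,2],[5,25,50,90,99]))
```

```text
scene 4202 [-2.84851580e-03 -1.39730191e-03  3.05086005e-05  2.22902980e-02
  2.37001241e-02]
side 1619 [-0.0017395   0.00015797  0.01217227  0.02351081  0.02539866]
```

View pics/o_scene.png

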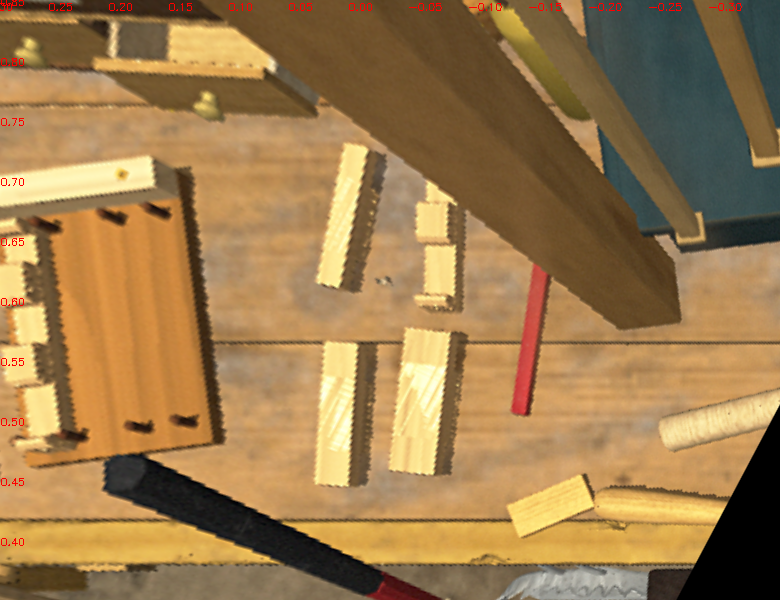

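View pics/o_side.png

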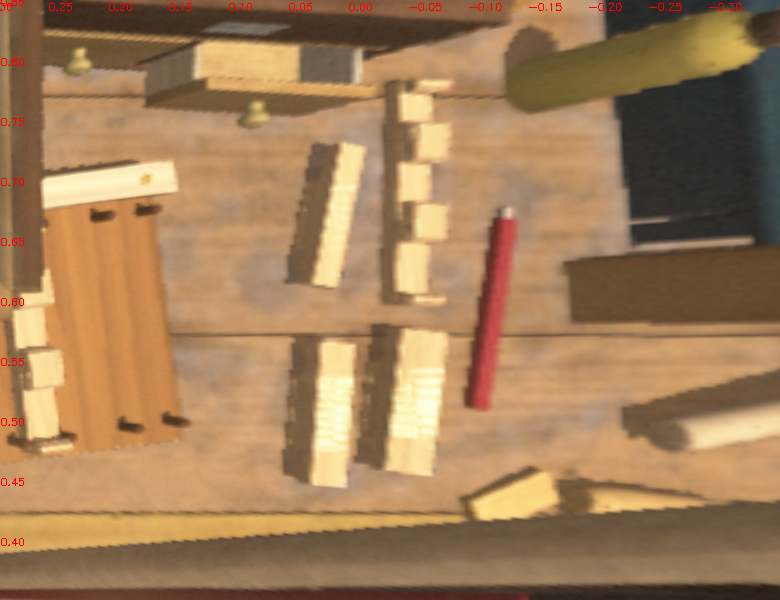

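Run:
```python
from h import *
D={n:pickle.load(open(n+'.pkl','rb')) for n in('scene','side')}
hm=np.zeros((24,24)) # 5cm cells x -0.2..1.0, y 0.8..-0.4
cnt=hm.copy()
for n,d in D.items():
    P=cloud(d)[d['depth']>0]
    ix=((P[:,0]+.2)/.05).astype(int); iy=((.8-P[:,1])/.05).astype(int)
    ok=(P[:,0]>-.2)&(P[:,0]<1)&(P[:,1]<.8)&(P[:,1]>-.4)&(P[:,2]<1.)
    np.maximum.at(hm,(np.minimum(ix[ok],23),np.minimum(iy[ok],23)),P[ok,2])
print('max z in cm; cols y from 0.8 step -.05')
for i in range(23,-1,-1): print(f'{-.2+i*.05:5.2f}',' '.join(f'{int(h*100):3d}' for h in hm[i]))
def rect(n,box,zr):
    P=cloud(D[n])[D[n]['depth']>0]; m=(P[:,0]>box[0])&(P[:,0]<box[1])&(P[:,1]>box[2])&(P[:,1]<box[3])&(P[:,2]>zr[0])&(P[:,2]<zr[1]); Q=P[m]
    c,(w,h),a=cv2.minAreaRect((Q[:,:2]*1000).astype(np.float32))
    if w<h: w,h,a=h,w,a-90
    print(n,len(Q),np.round(c,1),round(w,1),round(h,1),round((a+90)%180-90,1),'z',np.round(np.median(Q[:,2])*1000,1))
for nm,b in dict(top=(.59,.75,-.02,.05),mid=(.43,.58,-.01,.06),bot=(.43,.59,-.1,-.012),st2=(.595,.80,-.09,-.015),fence=(.66,.74,.14,.35)).items():
    print(nm)
    for n in D:
        try: rect(n,b,(.019,.028) if nm!='fence' else (.031,.038))
        except Exception as e: print(n,e)
```

```text
max z in cm; cols y from 0.8 step -.05
 0.95   0   0   0   0   0   8   8   0   0  13  13  13  13  13  13  13   0   0   0  13  17  21  26  30
 0.90   0   0   0   0   0   8   8   0   0  13  13  13  13  13  13  13   8   5   9  13  17  21  22  18
 0.85  20  22  22  26  26  26  26  26  22  13  13  13  13  13  13  13   8   8   3   9   9   9  18  18
 0.80  21  23  24  26  26  26  26  26  22  13  13  13  13  13  13  13   0   3   3  13   9   9  18  18
 0.75   0   0  18  22   0   0  21  22  13   0  13  13  13  13  13  13   2   2  10  15   9   9  18  18
 0.70   0   0  18  22   0   0  21  22  13   0   3   3   3   5   4   2   2   2   0   0   9   9  18  18
 0.65  10  58   0  45  40  33  27  22  13   3   3   3   3   0   0   2   2   2   1   0   9   9  17  18
 0.60  23  58  52  46  40  33  27  22  16   1   3   1   1   1   0   2   2   2   1  46  46  57  59  58
 0.55  10  15  19  22  11  17  21  22   1   1   3   1   1   1   0   2   2   2   1  46  56  57  58   0
 0.50   0   0   0   0   6   2   6   0  51   1   3   1   3   2   0   2   2   2   1   0   0   4   5   5
 0.45   0   0   3   3   6   6   6   2  45
[... 1175 characters left out ...]
  0   0
-0.15   0   0   0   0   0   0   0   0   0   0   0   0   0   0   0   0   0   0   0   0   0   0   0   0
-0.20   0   0   0   0   0   0   0   0   0   0   0   0   0   0   0   0   0   0   0   0   0   0   0   0
top
scene 543 [670.9  14.7] 119.7 23.6 -11.8 z 21.6
side 424 [670.1  18.5] 119.9 25.5 -11.4 z 22.6
mid
scene 883 [505.3  20. ] 119.6 29.9 -3.6 z 21.8
side 577 [505.  23.] 119.0 33.9 -2.9 z 22.7
bot
scene 1343 [515.8 -49.8] 120.1 40.7 -6.8 z 21.8
side 658 [515.1 -46.3] 120.0 44.6 -7.8 z 22.7
st2
scene 281 [639.6 -59.7] 86.2 27.9 -1.0 z 22.5
side 334 [690.4 -57.9] 189.5 31.9 -1.3 z 23.2
fence
scene 495 [685.2 239.7] 160.9 38.9 -82.5 z 32.7
side 673 [687.6 218.2] 111.0 39.1 -82.8 z 34.1
```

Run:
```python
from h import *
for n,cols in (('scene',None),('side',None)):
    d=pickle.load(open(n+'.pkl','rb')); P=cloud(d)*100; 
    pts=dict(scene=[(140,5),(133,120),(127,250),(125,300),(192,235),(183,300),(170,370),(100,330),(110,400),(500,25),(380,370),(440,30)],
      side=[(395,110),(410,170),(430,250),(450,330),(480,440),(433,135),(443,220),(460,300),(480,400),(450,60),(470,95),(440,170),(328,200),(330,10),(256,165)])[n]
    for u,v in pts: print(n,u,v,np.round(P[v,u],0),round(float(d['depth'][v,u]),2))
d=grab('wrist','w0.png')
```

```text
scene 140 5 [49. 36. 38.] 0.74
scene 133 120 [42. 37. 18.] 0.87
scene 127 250 [ 31.  38. -15.] 1.08
scene 125 300 [ 26.  38. -32.] 1.19
scene 192 235 [42. -8. 27.] 0.53
scene 183 300 [39. -7. 16.] 0.61
scene 170 370 [33. -6. -2.] 0.73
scene 100 330 [ 31. -18.  30.] 0.41
scene 110 400 [ 30. -24.  29.] 0.38
scene 500 25 [ 60. -28.  56.] 0.26
scene 380 370 [ 59. -26.  10.] 0.6
scene 440 30 [ 59. -25.  55.] 0.29
side 395 110 [53. 39. 51.] 0.42
side 410 170 [51. 39. 45.] 0.46
side 430 250 [48. 39. 36.] 0.51
side 450 330 [44. 39. 23.] 0.59
side 480 440 [36. 40. -1.] 0.73
side 433 135 [ 36. -29.  15.] 1.16
side 443 220 [36. -4.  8.] 1.01
side 460 300 [ 29.  -3. -14.] 1.14
side 480 400 [ 15.  -5. -57.] 1.42
side 450 60 [ 32. -44.  28.] 1.2
side 470 95 [ 32. -17.  30.] 0.97
side 440 170 [ 32. -31.   4.] 1.24
side 328 200 [ 61. -20.   2.] 1.19
side 330 10 [ 61. -20.  45.] 0.92
side 256 165 [ 79. -24.   9.] 1.18
```

View pics/w0.png

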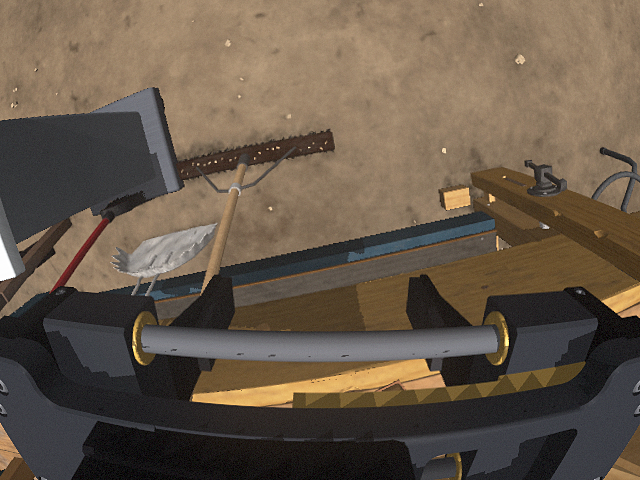

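The broom pole's top end is at about (0.53,0.39,0.51), the black handle's tip at (0.42,-0.08,0.28), and the post at (0.6,-0.23). The wrist view shows only floor and the bench edge. I'll raise and retract so the arm clears the pole before swinging.

```bash
python3 -m jog '[[[0,-20,-48,0,0,0,87],[0,-40,-94,0,0,0,87],[0,-60,-140,0,0,0,87],[0,-80,-186,0,0,0,87],[0,-100,-232,0,0,0,87],[0,-120,-280,0,0,0,87],[0,-120,-280,0,0,0,87]]]'
python3 - <<'E'
from h import *
s=ctrl.get_state(); print(np.round(s['joint_positions'],2)); M=R.from_rotvec(s['tool_rot']).as_matrix(); print(M.round(2))
for n in ('scene','side'):
    d=pickle.load(open(n+'.pkl','rb')); P=cloud(d)[d['depth']>0]
    for y in np.arange(0.02,.32,.04):
        q=P[(abs(P[:,1]-y)<.02)&(P[:,2]>.055)&(P[:,2]<.2)&(P[:,0]>.6)&(P[:,0]<.95)]
        if len(q)>5: i=q[:,0].argmin(); print(n,round(y,2),q[i].round(3),'n',len(q),'>.075 minx',q[q[:,2]>.075][:,0].min().round(3))
# target in tool coords helper
E
```

```text
time: 0.85
position: [0.1183, 0.5157, 0.5103]
tool_rot: [0.354, 3.121, 0.018]
ft_force: [0.1, 0.2, -1.1]
grip_width: 0.998
grip_force: 0.0
[-1.33  0.08 -0.07  1.16  0.01  1.88 -0.06]
[[-0.97  0.22  0.  ]
 [ 0.22  0.97  0.01]
 [ 0.    0.01 -1.  ]]
scene 0.06 [0.755 0.054 0.059] n 314 >.075 minx 0.789
scene 0.1 [0.756 0.085 0.068] n 562 >.075 minx 0.789
scene 0.14 [0.759 0.125 0.058] n 699 >.075 minx 0.792
scene 0.18 [0.761 0.162 0.062] n 800 >.075 minx 0.794
scene 0.22 [0.796 0.204 0.13 ] n 825 >.075 minx 0.796
scene 0.26 [0.798 0.241 0.132] n 883 >.075 minx 0.798
scene 0.3 [0.799 0.298 0.13 ] n 819 >.075 minx 0.799
side 0.02 [0.786 0.035 0.133] n 413 >.075 minx 0.786
side 0.06 [0.755 0.047 0.068] n 1296 >.075 minx 0.787
side 0.1 [0.756 0.08  0.059] n 1400 >.075 minx 0.789
side 0.14 [0.758 0.123 0.063] n 1523 >.075 minx 0.791
side 0.18 [0.76  0.164 0.063] n 1734 >.075 minx 0.793
side 0.22 [0.796 0.209 0.129] n 1810 >.075 minx 0.796
side 0.26 [0.797 0.246 0.137] n 2008 >.075 minx 0.797
side 0.3 [0.8   0.29  0.133] n 2080 >.075 minx 0.8
```

```bash
python3 -m jog '[[[-46,-2,-10,0,0,5,87],[-92,-8,-15,0,0,10,87],[-137,-18,-15,0,0,15,87],[-181,-32,-15,0,0,20,87],[-224,-50,-15,0,0,25,87],[-264,-71,-15,0,0,30,87],[-303,-96,-15,0,0,35,87],[-340,-124,-15,0,0,40,87],[-374,-155,-15,0,0,45,87],[-405,-189,-15,0,0,50,87]]]'
cat >> h.py <<'E'
def go(x,y,z,yaw=None):
    """print row to bring TCP to world (x,y,z) m, tool down with tool-y at world yaw deg (180-ambiguous)"""
    s=ctrl.get_state(); M=R.from_rotvec(s['tool_rot']); p=np.array(s['position'])
    sh=M.inv().apply(np.array([x,y,z])-p)*1000
    cur=np.degrees(np.arctan2(*M.as_matrix()[1::-1,1])); 
    t=cur if yaw is None else cur+((yaw-cur+90)%180-90)
    for k in ((0,) if yaw is None else (0,180,-180)):
        a=np.radians(t+k); T=np.array([[np.sin(a),np.cos(a),0],[-np.cos(a),np.sin(a),0],[0,0,-1]]).T
        T=np.array([[np.sin(a),-np.cos(a),0],[np.cos(a),np.sin(a),0],[0,0,-1]]).T
        rv=(M.inv()*R.from_matrix(T)).as_rotvec(degrees=True)
        print('row',sh.round(1),rv.round(1),'cur',cur.round(1),'->',t+k, 'q7',s['joint_positions'][6].round(2))
E
python3 - <<'E'
from h import *
s=ctrl.get_state(); print(np.round(s['joint_positions'],2),s['time']); M=R.from_rotvec(s['tool_rot']).as_matrix(); print(M.round(3))
go(.55,.20,.35,97.4)
E
```

```text
time: 1.85
position: [0.4722, 0.2402, 0.5165]
tool_rot: [-1.645, -2.676, 0.002]
ft_force: [0.5, 0.3, 0.7]
grip_width: 0.997
grip_force: 0.0
[-0.84  0.09  0.36  1.15 -0.03  1.91 -0.02] 1.85
[[-0.452  0.892 -0.001]
 [ 0.892  0.452 -0.001]
 [-0.    -0.001 -1.   ]]Traceback (most recent call last):
  File "<stdin>", line 3, in <module>
  File "h.py", line 21, in go
    rv=(M.inv()*R.from_matrix(T)).as_rotvec(degrees=True)
                ~~~~~~~~~~~~~^^^
  File "scipy/spatial/transform/_rotation.pyx", line 1143, in scipy.spatial.transform._rotation.Rotation.from_matrix
ValueError: Non-positive determinant (left-handed or null coordinate frame) in rotation matrix 0: [[ 0.99167116 -0.1287956   0.        ]
 [ 0.1287956   0.99167116  0.        ]
 [ 0.          0.         -1.        ]].
```

```bash
sed -i '/T=np.array(\[\[np.sin(a),np.cos/d; s/T=np.array(\[\[np.sin(a),-np.cos(a),0\]/T=np.array([[-np.sin(a),np.cos(a),0]/' h.py
cat >> h.py <<'E'
def fcloud(d):
    f=240/np.tan(np.radians(d['fov_y'])/2); v,u=np.mgrid[0:480,0:640]; a=u-d['cx'];b=v-d['cy']; r=np.hypot(a,b)+1e-9; th=r/f
    z=d['depth']; k=z*np.tan(np.minimum(th,1.5))/r; P=np.stack([a*k,b*k,z],-1)
    return (P-np.array(d['tvec']).ravel())@R.from_rotvec(np.array(d['rvec']).ravel()).as_matrix()
def wortho(d,z,x0,x1,y0,y1,s):
    """ortho resample at plane z from wrist fisheye: rows x1->x0, cols y1->y0, s px/m"""
    f=240/np.tan(np.radians(d['fov_y'])/2); H=int((x1-x0)*s);W=int((y1-y0)*s); r,c=np.mgrid[0:H,0:W]
    X=np.stack([x1-r/s,y1-c/s,np.full(r.shape,z)],-1)
    C=X@R.from_rotvec(np.array(d['rvec']).ravel()).as_matrix().T+np.array(d['tvec']).ravel()
    q=np.hypot(C[...,0],C[...,1])+1e-9; k=np.arctan2(q,C[...,2])*f/q
    return cv2.remap(d['image'],(C[...,0]*k+d['cx']).astype(np.float32),(C[...,1]*k+d['cy']).astype(np.float32),cv2.INTER_LINEAR)
E
python3 - <<'E'
from h import *
go(.57,.11,.36,92)
d=grab('wrist'); Rm=R.from_rotvec(np.array(d['rvec']).ravel()).as_matrix(); print('cam',-Rm.T@np.array(d['tvec']).ravel(),'axis',Rm[2],d['fov_y'])
E
```

```text
Traceback (most recent call last):
  File "h.py", line 19, in go
    T=np.array([[-np.sin(a),np.cos(a),0],[np.cos(a),np.sin(a),0],[0,0,-1]]).T
                         ^
NameError: name 'a' is not defined
```

```bash
sed -i 's/^        T=np.array/        a=np.radians(t+k); T=np.array/' h.py
python3 - <<'E'
from h import *
go(.57,.11,.36,92)
d=grab('wrist'); Rm=R.from_rotvec(np.array(d['rvec']).ravel()).as_matrix(); print('cam',-Rm.T@np.array(d['tvec']).ravel(),'axis',Rm[2],d['fov_y'])
E
```

```text
row [-160.3   28.6  156.5] [ -0.1  -0.  -65.1] cur 26.9 -> 92.00000000000001 q7 -0.02
row [-160.3   28.6  156.5] [-0.000e+00  1.000e-01  1.149e+02] cur 26.9 -> 272.0 q7 -0.02
row [-160.3   28.6  156.5] [-0.000e+00  1.000e-01  1.149e+02] cur 26.9 -> -87.99999999999999 q7 -0.02
cam [0.43521993 0.31563832 0.67972075] axis [ 0.1376561  -0.27494367 -0.95155493] 65.70646984690485
```

```bash
python3 -m jog '[[[-20,4,20,0,0,-8,87],[-40,7,40,0,0,-16,87],[-60,11,60,0,0,-24,87],[-80,14,80,0,0,-32,87],[-100,18,100,0,0,-40,87],[-120,21,120,0,0,-48,87],[-140,25,140,0,0,-56,87],[-160,29,156,0,0,-65,87],[-160,29,156,0,0,-65,87]]]'
python3 - <<'E'
from h import *
s=ctrl.get_state(); print(np.round(s['joint_positions'],2)); M=R.from_rotvec(s['tool_rot']).as_matrix(); print(M.round(3))
d=grab('wrist','w1.png')
o=wortho(d,.023,.44,.80,-.12,.35,1600); print(o.shape)
for k in range(0,470,50): cv2.putText(o,f'{.35-k/1000:.2f}',(int(k*1.6),10),0,.35,(255,0,0))
for k in range(0,360,40): cv2.putText(o,f'{.80-k/1000:.2f}',(0,int(k*1.6)+5),0,.35,(255,0,0))
cv2.imwrite('pics/o1.png',o[:,:,::-1])
P=fcloud(d)[d['depth']>0]
for nm,b in dict(top=(.59,.75,-.02,.05),mid=(.43,.58,-.01,.06),bot=(.43,.59,-.1,-.012),st2=(.595,.80,-.09,-.015),st1=(.45,.72,.2,.35),fence=(.66,.74,.10,.35)).items():
    zr={'fence':(.031,.038),'st1':(.0325,.039)}.get(nm,(.0185,.0285))
    Q=P[(P[:,0]>b[0])&(P[:,0]<b[1])&(P[:,1]>b[2])&(P[:,1]<b[3])&(P[:,2]>zr[0])&(P[:,2]<zr[1])]
    if nm=='st1': Q=Q[Q[:,0]<.655]
    if len(Q)<9: print(nm,len(Q)); continue
    c,(w,h),a=cv2.minAreaRect((Q[:,:2]*1000).astype(np.float32))
    if w<h: w,h,a=h,w,a-90
    print(nm,len(Q),np.round(c,1),round(w,1),round(h,1),round((a+90)%180-90,1),'z',np.round(np.median(Q[:,2])*1000,1))
E
```

```text
time: 2.8
position: [0.5697, 0.109, 0.3581]
tool_rot: [0.053, -3.137, 0.005]
ft_force: [0.1, -0.3, -0.4]
grip_width: 1.002
grip_force: 0.0
[-0.61  0.15  0.43  1.41 -0.06  1.6   1.42]
[[-0.999 -0.034 -0.004]
 [-0.034  0.999 -0.003]
 [ 0.005 -0.003 -1.   ]]
(576, 752, 3)
top 1083 [672.5  16.9] 120.1 21.1 -10.9 z 24.2
mid 1846 [506.9  21.3] 120.6 29.5 -4.1 z 24.1
bot 2311 [517.3 -47.9] 121.0 39.5 -7.1 z 24.1
st2 705 [673.1 -59. ] 152.2 27.6 -1.4 z 24.8
st1 1009 [566.7 271.7] 182.4 31.4 8.8 z 36.6
fence 1837 [685.5 240.8] 160.4 41.8 -82.6 z 34.9
```

View pics/o1.png

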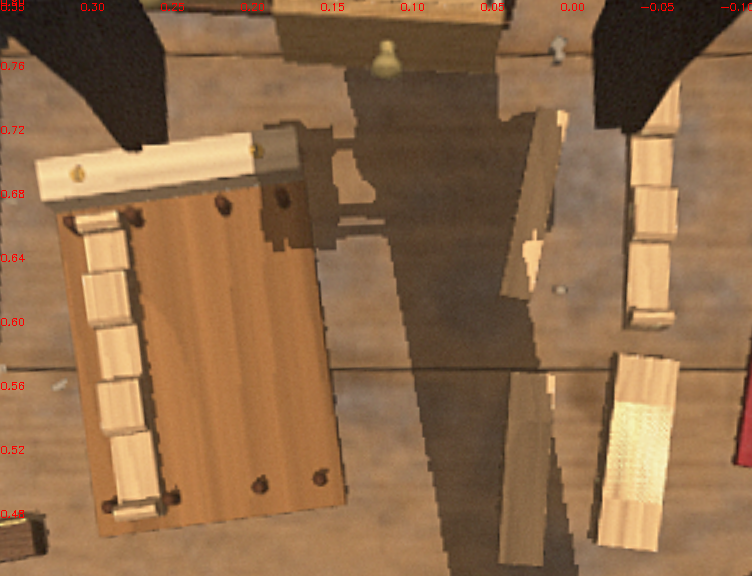

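```bash
cat >> h.py <<'E'
def fit(P,o,yaw,xr,yr,zr):
    """refine pose of box-ish top: returns center world & yaw, extents; o approx frame (mm,deg), ranges in that frame (mm)"""
    c,s=np.cos(np.radians(yaw)),np.sin(np.radians(yaw)); Q=P.reshape(-1,3)*1000; L=(Q[:,:2]-o)@np.array([[c,-s],[s,c]])
    m=(L[:,0]>xr[0])&(L[:,0]<xr[1])&(L[:,1]>yr[0])&(L[:,1]<yr[1])&(Q[:,2]>zr[0])&(Q[:,2]<zr[1]); L=L[m]
    def edges(i):
        a=L[:,i];b=L[:,1-i]; E=[]
        for t in np.arange(b.min()+3,b.max()-3,3):
            k=a[abs(b-t)<1.5]
            if len(k)>4: E.append((t,np.percentile(k,2),np.percentile(k,98)))
        E=np.array(E); return E
    def line(t,v):
        for _ in range(4):
            p=np.polyfit(t,v,1); r=abs(v-np.polyval(p,t)); g=r<=max(1.5,np.percentile(r,85)); t,v=t[g],v[g]
        return np.polyfit(t,v,1)
    for i,n in ((1,'y-edges vs x'),(0,'x-edges vs y')):
        E=edges(i); lo=line(E[:,0],E[:,1]);hi=line(E[:,0],E[:,2])
        print('  ',n,'lo %.1f slope %.1fdeg  hi %.1f slope %.1fdeg'%(np.polyval(lo,E[:,0].mean()),np.degrees(lo[0]),np.polyval(hi,E[:,0].mean()),np.degrees(hi[0])),'at',E[:,0].mean().round(1),'z',np.median(Q[m,2]).round(1))
E
python3 - <<'E'
from h import *
d=pickle.load(open('wrist.pkl','rb')); P=fcloud(d)[d['depth']>0]
J=(572,225)
print('fence');fit(P,J,7.4,(98,135),(-90,90),(31.5,38))
print('board');fit(P,J,7.4,(-115,90),(-88,20),(8,16))
print('st1');fit(P,J,7.4,(-105,99),(30,64),(33.5,39.5))
print('st1 floors');fit(P,J,7.4,(-88,88),(30,64),(21,28))
print('st2');fit(P,(690,-58),-1.2,(-99,99),(-20,20),(21,29))
print('top');fit(P,(672,17),-11.2,(-70,70),(-20,20),(19.5,29))
print('mid');fit(P,(507,21),-3.5,(-70,70),(-22,22),(19.5,29))
print('bot');fit(P,(517,-48),-7.2,(-70,70),(-27,27),(19.5,29))
# stile1 profile along x
c,s=np.cos(np.radians(7.4)),np.sin(np.radians(7.4)); Q=P*1000;L=(Q[:,:2]-J)@np.array([[c,-s],[s,c]])
m=(abs(L[:,1]-47)<7); h=[(t,np.median(Q[m&(abs(L[:,0]-t)<1),2]).round(0)) for t in range(-104,104,2) if (m&(abs(L[:,0]-t)<1)).sum()>3]; print([f'{t}:{int(z)}' for t,z in h])
E
```

```text
fence
   y-edges vs x lo -75.3 slope 4.5deg  hi 77.0 slope 0.0deg at 119.2 z 35.0
   x-edges vs y lo 109.4 slope -0.2deg  hi 133.7 slope -0.3deg at 0.4 z 35.0
board
   y-edges vs x lo -76.8 slope 0.1deg  hi 17.6 slope -0.1deg at -4.5 z 13.0
   x-edges vs y lo -94.5 slope -0.2deg  hi 85.4 slope -0.1deg at -30.0 z 13.0
st1
   y-edges vs x lo 36.1 slope 0.5deg  hi 60.5 slope 0.2deg at 8.6 z 36.6
   x-edges vs y lo -87.8 slope -2.3deg  hi 94.9 slope 2.9deg at 48.0 z 36.6
st1 floors
   y-edges vs x lo 35.6 slope 0.2deg  hi 60.4 slope -0.2deg at -4.7 z 24.9
   x-edges vs y lo -78.3 slope 2.0deg  hi 85.1 slope 1.4deg at 47.6 z 24.9
st2
   y-edges vs x lo -13.6 slope 0.3deg  hi 9.6 slope -6.7deg at -3.8 z 24.9
   x-edges vs y lo -90.3 slope 2.2deg  hi 41.4 slope -85.3deg at -1.5 z 24.9
top
   y-edges vs x lo -9.5 slope 0.3deg  hi 9.0 slope -0.2deg at 0.4 z 24.2
   x-edges vs y lo -58.0 slope -0.3deg  hi 57.5 slope -0.8deg at -0.4 z 24.2
mid
   y-edges vs x lo -12.9 slope -0.7deg  hi 14.0 slope -0.3deg at -0.3 z 24.1
   x-edges vs y lo -57.1 slope -0.5deg  hi 57.3 slope 0.1deg at -1.3 z 24.1

[... 408 characters left out ...]
-54:25', '-52:25', '-50:25', '-48:25', '-46:26', '-44:25', '-42:25', '-40:24', '-38:26', '-36:35', '-34:36', '-32:37', '-30:37', '-28:37', '-26:37', '-24:37', '-22:38', '-20:37', '-18:37', '-16:37', '-14:37', '-12:36', '-10:37', '-8:36', '-6:36', '-4:35', '-2:25', '0:25', '2:25', '4:25', '6:24', '8:25', '10:25', '12:24', '14:25', '16:25', '18:26', '20:25', '22:24', '24:25', '26:25', '28:26', '30:33', '32:36', '34:37', '36:37', '38:37', '40:37', '42:37', '44:37', '46:37', '48:37', '50:37', '52:37', '54:37', '56:37', '58:37', '60:36', '62:35', '66:25', '68:25', '70:25', '72:25', '74:25', '76:25', '78:25', '80:25', '82:25', '84:25', '86:26', '88:26', '90:33', '92:37', '94:37', '96:36', '98:33']
```

Jig pose in world: origin about (579.5,227.0) mm, yaw 7.5°. Stile_1 sits at jig x≈-3 and stile_2 is at about (692.6,-59.5) mm, yaw -1.3°. I'll move above stile_2.

Run:
```python
from h import *
go(.6746,-.0591,.16,88.7)
```

```text
row [-100.2 -173.3  199.6] [-0.1 -0.2  3.2] cur 91.9 -> 88.7 q7 1.42
row [-100.2 -173.3  199.6] [ 3.000e-01 -1.000e-01 -1.768e+02] cur 91.9 -> 268.7 q7 1.42
row [-100.2 -173.3  199.6] [ 3.000e-01 -1.000e-01 -1.768e+02] cur 91.9 -> -91.3 q7 1.42
```

```bash
python3 -m jog '[[[-17,-29,33,0,0,0.5,87],[-33,-58,67,0,0,1,87],[-50,-87,100,0,0,1.5,87],[-67,-116,133,0,0,2,87],[-83,-144,166,0,0,2.5,87],[-100,-173,199,-0.1,-0.2,3.2,87],[-100,-173,199,-0.1,-0.2,3.2,87],[-100,-173,199,-0.1,-0.2,3.2,87]]]'
python3 - <<'E'
from h import *
d=grab('wrist'); P=fcloud(d)[d['depth']>0]
Q=P*1000; c,s=np.cos(np.radians(-1.3)),np.sin(np.radians(-1.3)); L=(Q[:,:2]-(692.6,-59.5))@np.array([[c,-s],[s,c]])
m=abs(L[:,1])<7
print([f'{t}:{int(np.median(Q[m&(abs(L[:,0]-t)<1),2]))}' for t in range(-104,104,2) if (m&(abs(L[:,0]-t)<1)).sum()>3])
for a,b in((-40,-10),(-96,-80)):
  g=(L[:,0]>a)&(L[:,0]<b)&(abs(L[:,1])<22)&(Q[:,2]>21)&(Q[:,2]<30); print(np.percentile(L[g,1],[2,98]).round(1),g.sum())
go(.6746,-.0591,.0025,88.7)
E
```

```text
time: 3.65
position: [0.6757, -0.0561, 0.1618]
tool_rot: [0.034, 3.14, 0.004]
ft_force: [-0.1, -0.7, 0.5]
grip_width: 0.997
grip_force: 0.0
['-104:1', '-102:1', '-100:0', '-98:1', '-96:1', '-94:21', '-92:24', '-90:25', '-88:24', '-86:22', '-84:12', '-82:12', '-80:13', '-78:13', '-76:13', '-74:13', '-72:13', '-70:13', '-68:13', '-66:12', '-64:12', '-62:13', '-60:12', '-58:12', '-56:13', '-54:13', '-52:13', '-50:247', '-48:248', '-46:250', '-44:250', '-42:277', '-40:263', '-38:258', '-36:24', '-34:25', '-32:25', '-30:25', '-28:25', '-26:25', '-24:25', '-22:24', '-20:25', '-18:25', '-16:24', '-14:25', '-12:25', '-10:24', '-8:21', '-4:13', '-2:13', '0:13', '2:12', '4:13', '6:13', '8:13', '10:13', '12:13', '14:13', '16:12', '18:13', '20:13', '22:13', '24:13', '26:20', '28:24', '30:25', '32:25', '34:25', '36:25', '38:25', '40:25', '42:25', '44:25', '46:25', '48:25', '50:25', '52:25', '54:24', '56:24', '58:22', '64:12', '66:13', '68:12', '70:12', '72:13', '74:13', '76:13', '78:13', '80:13', '82:12', '84:17', '86:23', '88:25', '90:25', '92:24']
[-13.   12.7] 1117
[-12.5  12.8] 368
row [  2.4  -4.7 160.8] [0.2 0.2 0.2] cur 88.9 -> 88.7 q7 1.75
row [  2.4  -4.7 160.8] [  -0.4    0.3 -179.8] cur 88.9 -> 268.7 q7 1.75
row [  2.4  -4.7 160.8] [  -0.4    0.3 -179.8] cur 88.9 -> -91.3 q7 1.75
```

```bash
python3 -m jog '[[[0,-1,45,0,0,0,87],[0,-2,90,0,0,0,87],[0,-2,130,0,0,0,87],[0,-2,145,0,0,0,87],[0,-2,145,0,0,0,87]]]'
python3 -c "
from h import *
go(.6746,-.0591,.0025,88.7)"
```

```text
time: 4.2
position: [0.6756, -0.0563, 0.0168]
tool_rot: [0.028, 3.14, 0.005]
ft_force: [0.3, -0.6, 0.8]
grip_width: 0.999
grip_force: 0.0
row [ 1.  -2.9 14.3] [0.2 0.1 0.3] cur 89.0 -> 88.7 q7 1.8
row [ 1.  -2.9 14.3] [-1.000e-01  3.000e-01 -1.797e+02] cur 89.0 -> 268.7 q7 1.8
row [ 1.  -2.9 14.3] [-1.000e-01  3.000e-01 -1.797e+02] cur 89.0 -> -91.3 q7 1.8
```

```bash
python3 -m jog '[[[0,-2.5,8,0,0,0,60],[0,-2.5,13.5,0,0,0,40],[0,-2.5,13.5,0,0,0,20],[0,-2.5,13.5,0,0,0,20],[0,-2.5,13.5,0,0,0,20],[0,-2.5,13.5,0,0,0,20],[0,-2.5,13.5,0,0,0,20],[0,-2.5,13.5,0,0,0,20]]]' 25
```

```text
time: 5.0
position: [0.6764, -0.0611, 0.0042]
tool_rot: [0.031, 3.138, 0.003]
ft_force: [-0.1, 0.7, -0.2]
grip_width: 0.357
grip_force: 0.0
```

```bash
python3 -m jog '[[[0,0,0,0,0,0,20],[0,0,0,0,0,0,20],[0,0,0,0,0,0,20]]]' 25;python3 -m jog '[[[0,0,-10,0,0,0,20],[0,0,-30,0,0,0,20],[0,0,-70,0,0,0,20],[0,0,-110,0,0,0,20],[0,0,-110,0,0,0,20]]]'
python3 - <<'E'
from h import *
s=ctrl.get_state(); p=np.array(s['position'])*1000; d=grab('wrist'); P=fcloud(d)[d['depth']>0]*1000
M=R.from_rotvec(s['tool_rot']).as_matrix(); T=(P-p)@M   # tool coords
# stile along tool -x ; y across ; z
for a,b in((15,40),(-70,-45),(-40,-15)):
  g=(T[:,0]>a)&(T[:,0]<b)&(abs(T[:,1])<25)&(abs(T[:,2]+21)<4); 
  if g.sum()>9: print((a,b),g.sum(),np.percentile(T[g,1],[2,98]).round(1),'top z',np.median(T[g,2]).round(1))
m=(abs(T[:,1])<7)&(T[:,2]>-30)&(T[:,2]<0)
print([f'{t}:{int(np.median(T[m&(abs(T[:,0]-t)<1),2]))}' for t in range(-130,100,2) if (m&(abs(T[:,0]-t)<1)).sum()>3])
print(M.round(3))
E
```

```text
time: 5.3
position: [0.6764, -0.0608, 0.0041]
tool_rot: [0.031, 3.138, 0.003]
ft_force: [-0.6, 1.8, 0.4]
grip_width: 0.293
grip_force: 25.0
time: 5.8
position: [0.6802, -0.0626, 0.1218]
tool_rot: [0.032, 3.126, 0.002]
ft_force: [-0.7, -0.7, 0.2]
grip_width: 0.293
grip_force: 25.0
(15, 40) 1541 [-13.   11.7] top z -20.7
(-70, -45) 172 [-12.7  11.8] top z -20.5
['-48:-20', '-46:-20', '-44:-19', '-42:-14', '-40:-8', '-38:-8', '-36:-9', '-16:-8', '-14:-8', '-8:-18', '-6:-20', '-4:-20', '-2:-20', '0:-20', '2:-20', '4:-21', '6:-20', '8:-20', '10:-21', '12:-20', '14:-20', '16:-20', '18:-20', '20:-21', '22:-20', '24:-18', '26:-11', '28:-9', '30:-9', '32:-9', '34:-9', '36:-9', '38:-9', '40:-9', '42:-9', '44:-9', '46:-9', '48:-9', '50:-9', '52:-9', '54:-9', '56:-9', '58:-9', '60:-9', '62:-9', '64:-9', '66:-9', '68:-17', '70:-19', '72:-21', '74:-21', '76:-20', '78:-17']
[[-1.     0.02   0.015]
 [ 0.02   1.     0.001]
 [-0.015  0.001 -1.   ]]
```

```bash
python3 -c "
from h import *
go(.5656,.1783,.08,97.5)"
```

```text
row [118.1 238.1  37.7] [ 0.1  0.6 -8.7] cur 88.8 -> 97.5 q7 1.77
row [118.1 238.1  37.7] [ 9.000e-01 -1.000e-01  1.713e+02] cur 88.8 -> 277.5 q7 1.77
row [118.1 238.1  37.7] [ 9.000e-01 -1.000e-01  1.713e+02] cur 88.8 -> -82.5 q7 1.77
```

```bash
python3 -m jog '[[[17,34,0,0,0,-1,20],[34,68,0,0,0,-2,20],[51,102,0,0,0,-4,20],[68,136,10,0,0.3,-5,20],[85,170,20,0,0.5,-7,20],[102,204,30,0.1,0.6,-8,20],[118,238,37,0.1,0.6,-8.7,20],[118,238,37,0.1,0.6,-8.7,20],[118,238,37,0.1,0.6,-8.7,20],[118,238,37,0.1,0.6,-8.7,20]]]'
python3 - <<'E'
from h import *
s=ctrl.get_state(); p=np.array(s['position'])*1000; d=grab('wrist','w3.png'); P=fcloud(d)[d['depth']>0]*1000
M=R.from_rotvec(s['tool_rot']).as_matrix(); T=(P-p)@M; print(M.round(3))
# stile1 in tool frame: expected at y=+94 , same x profile
zt=p[2]-36
m=(abs(T[:,1]-94)<7)&(abs(T[:,2]-zt-6)<12)
print([f'{t}:{int(np.median(T[m&(abs(T[:,0]-t)<1),2])-zt)}' for t in range(-130,100,2) if (m&(abs(T[:,0]-t)<1)).sum()>3])
for a,b in((25,66),(0,24),(-36,-10),(-80,-50),(5,20),(68,76)):
  for n,c,z in(('st1',94,zt),('hand',0,-20.6)):
    g=(T[:,0]>a)&(T[:,0]<b)&(abs(T[:,1]-c)<20)&(T[:,2]>z-3)&(T[:,2]<z+ (16 if n=='st1' else 5))
    if g.sum()>50: print(n,(a,b),g.sum(),np.percentile(T[g,1],[2,98]).round(1),np.median(T[g,2]).round(1))
m=(abs(T[:,1])<7)&(T[:,2]>-30)&(T[:,2]<0)
print([f'{t}:{int(np.median(T[m&(abs(T[:,0]-t)<1),2]))}' for t in range(-130,100,2) if (m&(abs(T[:,0]-t)<1)).sum()>3])
go(.5656,.1783,.08,97.5)
E
```

```text
time: 6.85
position: [0.563, 0.1775, 0.0768]
tool_rot: [0.204, -3.128, 0.002]
ft_force: [-0.7, -0.5, -1.1]
grip_width: 0.294
grip_force: 25.0
[[-0.991 -0.13  -0.007]
 [-0.13   0.992 -0.002]
 [ 0.007 -0.001 -1.   ]]
['-32:10', '-30:10', '-28:10', '-26:10', '-24:10', '-22:10', '-20:10', '-18:10', '-16:10', '-12:2', '-10:0', '-8:-1', '-6:-1', '-4:-1', '-2:-1', '0:-1', '2:-1', '4:0', '6:0', '8:-1', '10:0', '12:0', '14:0', '16:-1', '18:0', '20:0', '22:6', '24:11', '26:10', '28:11', '30:11', '32:11', '34:11', '36:11', '38:11', '40:11', '42:11', '44:11', '46:11', '48:11', '50:11', '52:11', '54:11', '56:11', '58:11', '60:11', '62:11', '64:11', '66:1', '68:0', '70:0', '72:0', '74:2', '76:3']
st1 (25, 66) 2618 [ 81.1 110.3] 52.0
hand (25, 66) 149 [-13.1  11.6] -16.9
st1 (0, 24) 1880 [ 81.5 106.8] 40.4
hand (0, 24) 3446 [-16.7  16.5] -21.0
st1 (-36, -10) 914 [ 81.5 106.8] 51.6
st1 (5, 20) 1099 [ 81.5 106.8] 40.1
hand (5, 20) 2193 [-18.   17.5] -21.0
st1 (68, 76) 616 [ 76.3 107.4] 41.4
hand (68, 76) 1282 [-13.3  11.6] -20.9
['-48:-20', '-46:-20', '-44:-19', '-42:-14', '-40:-9', '-38:-8', '-36:-9', '-16:-8', '-14:-9', '-8:-18', '-6:-20', '-4:-21', '-2:-21', '0:-20', '2:-21', '4:-20', '6:-21', '8:-21', '10:-21', '12:-21', '14:-21', '16:-21', '18:-21', '20:-21', '22:-20', '24:-18', '26:-12', '28:-8', '30:-9', '32:-9', '34:-9', '36:-9', '38:-9', '40:-9', '42:-9', '44:-9', '46:-9', '48:-9', '50:-9', '52:-9', '54:-9', '56:-9', '58:-9', '60:-9', '62:-9', '64:-9', '66:-9', '68:-16', '70:-19', '72:-21', '74:-21', '76:-20', '78:-17']
row [-2.3  0.8 -3. ] [-0.  -0.4 -0.1] cur 97.4 -> 97.5 q7 1.46
row [-2.3  0.8 -3. ] [-6.000e-01  1.000e-01  1.799e+02] cur 97.4 -> 277.5 q7 1.46
row [-2.3  0.8 -3. ] [-6.000e-01  1.000e-01  1.799e+02] cur 97.4 -> -82.5 q7 1.46
```

View pics/w3.png

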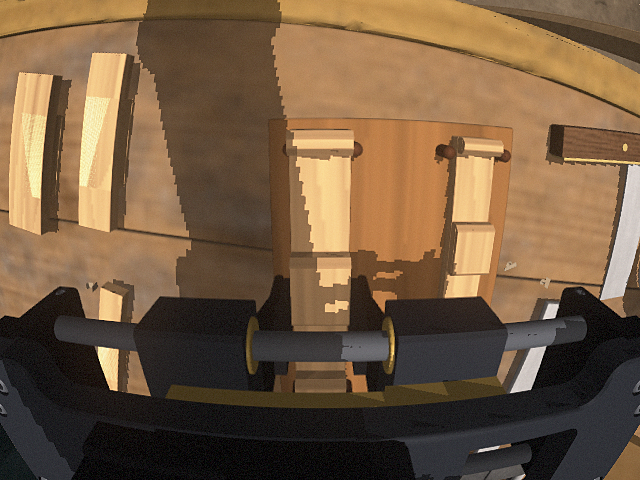

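```bash
python3 -m jog '[[[-2.3,0.8,12,0,-0.4,0,20],[-2.3,0.8,24,0,-0.4,0,20],[-2.3,0.8,33,0,-0.4,0,20],[-2.3,0.8,33,0,-0.4,0,20],[-2.3,0.8,33,0,-0.4,0,20]]]'
python3 - <<'E'
from h import *
s=ctrl.get_state(); p=np.array(s['position'])*1000; d=grab('wrist'); P=fcloud(d)[d['depth']>0]*1000
M=R.from_rotvec(s['tool_rot']).as_matrix(); T=(P-p)@M; print(M.round(3))
zt=p[2]-36
m=(abs(T[:,1]-94)<7)&(abs(T[:,2]-zt-6)<12)
print([f'{t}:{int(np.median(T[m&(abs(T[:,0]-t)<1),2])-zt)}' for t in range(16,76,2) if (m&(abs(T[:,0]-t)<1)).sum()>3])
for a,b in((28,62),(5,20),(70,76)):
  for n,c,z in(('st1',94,zt),('hand',0,-20.6)):
    g=(T[:,0]>a)&(T[:,0]<b)&(abs(T[:,1]-c)<17)&(T[:,2]>z-3)&(T[:,2]<z+ (13 if n=='st1' else 14))
    if g.sum()>50: print(n,(a,b),g.sum(),np.percentile(T[g,1],[2,98]).round(1),np.median(T[g,2]).round(1))
go(.5656,.1783,.0155,97.5)
E
```

```text
time: 7.4
position: [0.5645, 0.1799, 0.0435]
tool_rot: [0.207, -3.134, 0.0]
ft_force: [0.5, 0.1, -0.6]
grip_width: 0.294
grip_force: 25.0
[[-0.991 -0.131 -0.001]
 [-0.131  0.991 -0.   ]
 [ 0.001 -0.    -1.   ]]
['16:-1', '18:-1', '20:0', '22:0', '24:6', '26:10', '28:10', '30:11', '32:10', '34:10', '36:10', '38:10', '40:10', '42:11', '44:11', '46:11', '48:11', '50:10', '52:11', '54:10', '56:10', '58:11', '60:10', '62:10', '64:11', '66:11', '68:1', '70:0', '72:0', '74:0']
st1 (28, 62) 2611 [ 79.6 104.8] 18.5
hand (28, 62) 4632 [-13.2  11.6] -9.2
st1 (5, 20) 1344 [ 79.2 104.9] 6.7
hand (5, 20) 2187 [-15.9  16. ] -21.0
st1 (70, 76) 666 [ 79.3 105. ] 7.2
hand (70, 76) 1018 [-13.2  11.5] -21.0
row [-0.4 -1.9 28.6] [0.  0.  0.1] cur 97.6 -> 97.5 q7 1.47
row [-0.4 -1.9 28.6] [  -0.     0.  -179.9] cur 97.6 -> 277.5 q7 1.47
row [-0.4 -1.9 28.6] [  -0.     0.  -179.9] cur 97.6 -> -82.5 q7 1.47
```

```bash
python3 -m jog '[[[-0.6,-1.4,3,0,0,0,20],[-0.6,-1.4,8,0,0,0,20],[-0.6,-1.4,14,0,0,0,20],[-0.6,-1.4,20,0,0,0,20],[-0.6,-1.4,25,0,0,0,20],[-0.6,-1.4,27,0,0,0,20],[-0.6,-1.4,27,0,0,0,20]]]'
```

```text
time: 8.15
position: [0.5654, 0.1788, 0.0167]
tool_rot: [0.207, -3.134, -0.0]
ft_force: [0.1, 0.2, -1.4]
grip_width: 0.3
grip_force: 25.0
```

```bash
python3 -m jog '[[[0,0,1,0,0,0,20],[0,0,1,0,0,0,30],[0,0,1,0,0,0,40],[0,0,1,0,0,0,60],[0,0,1,0,0,0,60],[0,0,-20,0,0,0,60],[0,0,-60,0,0,0,60],[0,0,-100,0,0,0,60],[0,0,-100,0,0,0,60],[0,0,-100,0,0,0,60]]]'
cat > jm.py <<'E'
from h import *
def look():
    s=ctrl.get_state(); p=np.array(s['position'])*1000; d=grab('wrist'); P=fcloud(d)[d['depth']>0]*1000
    M=R.from_rotvec(s['tool_rot']).as_matrix(); return s,p,M,P,(P-p)@M
E
python3 - <<'E'
from jm import *
s,p,M,P,T=look(); a=np.radians(7.5); Jx=np.array([np.cos(a),np.sin(a)]);Jy=np.array([-np.sin(a),np.cos(a)])
L=np.c_[(P[:,:2]-(579.5,227))@Jx,(P[:,:2]-(579.5,227))@Jy]
print(p.round(1))
for n,c in(('st1',47),('st2',-47)):
    m=(abs(L[:,1]-c)<7); print(n,' '.join(f'{t}:{int(np.median(P[m&(abs(L[:,0]-t)<1),2]))}' for t in range(-104,104,2) if (m&(abs(L[:,0]-t)<1)).sum()>3))
    for lo,hi in((-80,-50),(-35,-15),(30,50)):
        g=(L[:,0]>lo)&(L[:,0]<hi)&(abs(L[:,1]-c)<17)&(P[:,2]>20)&(P[:,2]<41)
        if g.sum()>30: print((lo,hi),np.percentile(L[g,1],[2,98]).round(1),np.median(P[g,2]).round(1))
go(.505,.0215,.12,86.5)
E
```

```text
time: 9.15
position: [0.5663, 0.1791, 0.1183]
tool_rot: [-0.207, 3.132, 0.003]
ft_force: [-1.3, -0.1, -0.2]
grip_width: 0.69
grip_force: 0.0
[566.3 179.1 118.3]
st1 -104:12 -102:13 -100:12 -98:28 -96:35 -94:36 -92:37 -90:35 -88:33 -86:25 -84:25 -82:24 -80:25 -78:25 -76:25 -74:25 -72:25 -70:24 -68:24 -66:25 -64:24 -62:25 -60:24 -58:24 -56:214 -54:24 -52:25 -50:25 -48:24 -46:25 -44:34 -42:36 -40:37 -38:37 -36:37 -34:37 -32:38 -30:231 -28:231 -26:231 -24:231 -22:38 -20:231 -18:231 -16:38 -14:231 -12:231 -10:232 -8:231 -6:231 -4:25 -2:25 0:24 2:25 4:25 6:25 8:25 10:24 12:24 14:25 16:24 18:24 20:24 22:29 24:35 26:36 28:37 30:37 32:36 34:37 36:37 38:36 40:37 42:37 44:36 46:36 48:37 50:37 52:37 62:25
(-80, -50) [34.6 60. ] 24.9
(-35, -15) [34.7 60.1] 36.9
(30, 50) [34.3 49.3] 36.9
st2 -104:12 -102:13 -100:13 -98:32 -96:36 -94:37 -92:36 -90:34 -88:24 -86:25 -84:25 -82:25 -80:24 -78:24 -76:25 -74:25 -72:24 -70:25 -68:25 -66:25 -64:25 -62:24 -60:25 -58:25 -56:25 -54:25 -52:203 -50:205 -48:206 -46:234 -44:231 -42:217 -40:37 -38:37 -36:37 -34:36 -32:37 -30:37 -28:37 -26:37 -24:37 -22:37 -20:37 -18:37 -16:37 -14:36 -12:34 -8:25 -6:25 -4:24 -2:25 0:25 2:24 4:25 6:25 8:25 10:25 12:25 14:24 16:25 18:25 20:25 22:30 24:36 26:37 28:37 30:37 32:36 34:37 36:37 38:37 40:37 42:37 44:37 46:37 48:37 50:37 52:36 54:34 62:25 64:24 88:36 100:27 102:29
(-80, -50) [-59.5 -34.5] 25.1
(-35, -15) [-59.5 -34. ] 37.1
(30, 50) [-58.6 -34.3] 37.1
row [  80.4 -148.    -3.3] [ 0.  -0.  11.1] cur 97.6 -> 86.5 q7 1.45
row [  80.4 -148.    -3.3] [ 0.000e+00  1.000e-01 -1.689e+02] cur 97.6 -> 266.5 q7 1.45
row [  80.4 -148.    -3.3] [ 0.000e+00  1.000e-01 -1.689e+02] cur 97.6 -> -93.5 q7 1.45
```

```bash
python3 -c "
from h import *
go(.6725,.0176,.10,79.0)"
```

```text
row [ -85.1 -174.    16.7] [ 0.  -0.  18.6] cur 97.6 -> 79.0 q7 1.45
row [ -85.1 -174.    16.7] [   0.     0.  -161.4] cur 97.6 -> 259.0 q7 1.45
row [ -85.1 -174.    16.7] [   0.     0.  -161.4] cur 97.6 -> -101.0 q7 1.45
```

```bash
python3 -m jog '[[[-17,-35,0,0,0,4,60],[-34,-70,0,0,0,8,60],[-51,-105,4,0,0,12,60],[-68,-140,10,0,0,15,60],[-85,-174,17,0,0,18.6,60],[-85,-174,17,0,0,18.6,60],[-85,-174,17,0,0,18.6,60]]]'
cat >> jm.py <<'E'
def rail(T,w,zt,len_=120):
    "rail under/in tool: along tool x, across tool y"
    g=(abs(T[:,1])<w/2+12)&(abs(T[:,0])<75)&(abs(T[:,2]-zt)<3.5); Q=T[g]
    for a,b in((15,30),(35,55),(-30,-15),(-55,-35)):
        k=Q[(Q[:,0]>a)&(Q[:,0]<b)]
        if len(k)>40: print('x',(a,b),'y edges',np.percentile(k[:,1],[2,98]).round(1),'z',np.median(k[:,2]).round(1),len(k))
    k=Q[abs(Q[:,1])<w/2-3]; print('x ends',k[:,0].min().round(1),k[:,0].max().round(1))
E
python3 - <<'E'
from jm import *
s,p,M,P,T=look(); print(p.round(1)); rail(T,20,p[2]-23)
go(.6725,.0176,.0035,79.0)
E
```

```text
time: 9.9
position: [0.6715, 0.0161, 0.0976]
tool_rot: [-0.305, -3.123, 0.001]
ft_force: [-0.0, 1.2, 0.6]
grip_width: 0.69
grip_force: 0.0
[671.5  16.1  97.6]
x (15, 30) y edges [-8.9 10.2] z 73.6 672
x (35, 55) y edges [-8.7 10.6] z 73.6 943
x (-30, -15) y edges [-8.7 10. ] z 73.4 548
x (-55, -35) y edges [-9.   9.8] z 73.4 652
x ends -61.0 58.3
row [-1.4 -0.3 94.6] [ 0.  -0.2 -0. ] cur 79.0 -> 79.0 q7 1.49
row [-1.4 -0.3 94.6] [ -0.3  -0.  180. ] cur 79.0 -> 259.0 q7 1.49
row [-1.4 -0.3 94.6] [ -0.3  -0.  180. ] cur 79.0 -> -101.0 q7 1.49
```

```bash
python3 -m jog '[[[-1.3,1,30,0,-0.2,0,60],[-1.3,1,65,0,-0.2,0,60],[-1.3,1,88,0,-0.2,0,50],[-1.3,1,94,0,-0.2,0,40],[-1.3,1,94,0,-0.2,0,15],[-1.3,1,94,0,-0.2,0,15],[-1.3,1,94,0,-0.2,0,15],[-1.3,1,94,0,-0.2,0,15],[-1.3,1,94,0,-0.2,0,15],[-1.3,1,94,0,-0.2,0,15]]]' 25
python3 -m jog '[[[0,0,0,0,0,0,15],[0,0,-10,0,0,0,15],[0,0,-40,0,0,0,15],[0,0,-85,0,0,0,15],[0,0,-85,0,0,0,15]]]'
python3 - <<'E'
from jm import *
s,p,M,P,T=look(); rail(T,20,-19)
a=np.radians(7.5);X,Y=579.4+68.8*np.cos(a)-.9*np.sin(a),227+68.8*np.sin(a)+.9*np.cos(a); print(X,Y)
go(X/1000,Y/1000,.09,7.5)
E
```

```text
time: 10.95
position: [0.6752, 0.0183, 0.0075]
tool_rot: [0.302, 3.121, 0.001]
ft_force: [-0.9, -0.1, 7.0]
grip_width: 0.232
grip_force: 25.0
time: 11.45
position: [0.6783, 0.0178, 0.0983]
tool_rot: [0.301, 3.112, 0.003]
ft_force: [1.3, -0.9, 0.0]
grip_width: 0.224
grip_force: 25.0
x (15, 30) y edges [-9.8  9.2] z -16.7 1469
x (35, 55) y edges [-9.7  9.1] z -16.8 2213
x (-55, -35) y edges [-9.9  9.2] z -16.3 869
x ends -51.6 62.2
647.4939328895201 236.87250239997599
row [ 70.5 209.2   5.2] [ 0.5  0.4 71.4] cur 79.0 -> 7.5 q7 1.49
row [ 70.5 209.2   5.2] [  -0.5    0.5 -108.5] cur 79.0 -> 187.5 q7 1.49
row [ 70.5 209.2   5.2] [  -0.5    0.5 -108.5] cur 79.0 -> -172.5 q7 1.49
```

```bash
python3 -m jog '[[[7,20,0,0,0,7,15],[14,42,0,0,0,15,15],[21,63,0,0,0,23,15],[28,84,0,0,0.1,31,15],[36,105,0,0.2,0.2,39,15],[44,127,0,0.3,0.3,47,15],[52,150,2,0.4,0.4,55,15],[60,175,4,0.5,0.4,63,15],[69,208,5,0.5,0.4,71.4,15],[69,208,5,0.5,0.4,71.4,15]]]'
python3 -m jog '[[[0,0,0,0,0,0,15],[0,0,0,0,0,0,15]]]'
cat >> jm.py <<'E'
def prof(T,axis,c,hw,zr,lo,hi):
    m=(abs(T[:,1-axis]-c)<hw)&(T[:,2]>zr[0])&(T[:,2]<zr[1])
    return ' '.join(f'{t}:{int(np.median(T[m&(abs(T[:,axis]-t)<1),2]))}' for t in range(lo,hi,2) if (m&(abs(T[:,axis]-t)<1)).sum()>3)
E
python3 - <<'E'
from jm import *
s,p,M,P,T=look(); cv2.imwrite('pics/w4.png',pickle.load(open('wrist.pkl','rb'))['image'][:,:,::-1]); print(p.round(1),M.round(3)); rail(T,20,-17)
for c in (47,-47,75): print(c,prof(T,1,c,6,(p[2]-41,p[2]-8),-60,60))
print('acrossx',prof(T,0,-25,6,(p[2]-41,p[2]-8),-100,100))
a=np.radians(7.5);X,Y=579.4+68.8*np.cos(a)+1.4*np.sin(a),227+68.8*np.sin(a)-1.4*np.cos(a)
go(X/1000,Y/1000,.06,7.5)
E
```

```text
time: 12.5
position: [0.6433, 0.2437, 0.0838]
tool_rot: [-2.056, -2.363, 0.009]
ft_force: [-0.0, 0.7, -0.7]
grip_width: 0.228
grip_force: 25.0
time: 12.7
position: [0.6458, 0.2339, 0.0853]
tool_rot: [-2.068, -2.36, 0.011]
ft_force: [-0.1, -0.7, -0.0]
grip_width: 0.228
grip_force: 25.0
[645.8 233.9  85.3] [[-0.131  0.991 -0.008]
 [ 0.991  0.131 -0.003]
 [-0.002 -0.008 -1.   ]]
x (15, 30) y edges [-8.5 10.5] z -16.7 1475
x (35, 55) y edges [-8.4 10.4] z -16.8 2262
x (-55, -35) y edges [-8.7 10.6] z -16.4 894
x ends -51.6 62.9
47 -60:60 -58:60 -56:60 -54:60 -52:60 -50:60 -48:60 -46:60 -44:51 -42:49 -40:48 -38:48 -36:48 -34:48 -32:48 -30:48 -28:48 -26:48 -24:48 -22:48 -20:48 -18:48 -16:48 -14:48 16:49 18:48 20:48 22:47 24:49 26:51 28:71 30:71 32:71 34:71 36:57 38:49 40:49 42:49 44:49 46:49 48:49 50:49 52:49 54:49 56:49 58:49
-47 34:71 36:69
75 -60:72 -58:72 -56:72 -54:72 -52:72 -50:72 -48:72 -46:72 -44:72 -42:72 -40:72 -38:72 -36:72 -34:72 -32:72 -30:72 -28:72 -26:72 -24:72 -22:72 -20:72 -18:72 -16:72 -14:72 -12:72 -10:72 -8:72 -6:72 -4:72 -2:72 0:72 2:72 4:71 6:72 8:72 10:71 12:71 14:72 16:71 18:71 20:71 22:71 24:71 26:71 28:71 30:71 32:71 34:71 36:56 38:49 40:49 42:49 44:49 46:49 48:49 50:49 52:49 54:49 56:49 58:49
acrossx -32:62 -30:71 -28:72 -26:72 -24:72 -22:72 -20:72 -18:72 -16:72 -14:72 -12:72 -10:72 -8:72 -6:72 -4:72 -2:72 0:72 2:72 4:72 6:72 8:71 10:72 12:72 14:72 16:72 18:72 20:72 22:72 24:72 26:72 28:72 30:72 32:72 36:48 38:48 40:48 42:48 44:48 46:48 48:48 50:48 52:48 54:48 56:48 58:48 60:48 62:50 64:72 66:72 68:72 70:72 72:72 74:72 76:72 78:72 80:72 82:72
row [ 0.8  2.  25.6] [-0.4  0.1 -0. ] cur 7.5 -> 7.500000000000004 q7 0.01
row [ 0.8  2.  25.6] [1.0e-01 7.0e-01 1.8e+02] cur 7.5 -> 187.5 q7 0.01
row [ 0.8  2.  25.6] [1.0e-01 7.0e-01 1.8e+02] cur 7.5 -> -172.5 q7 0.01
```

View pics/w4.png

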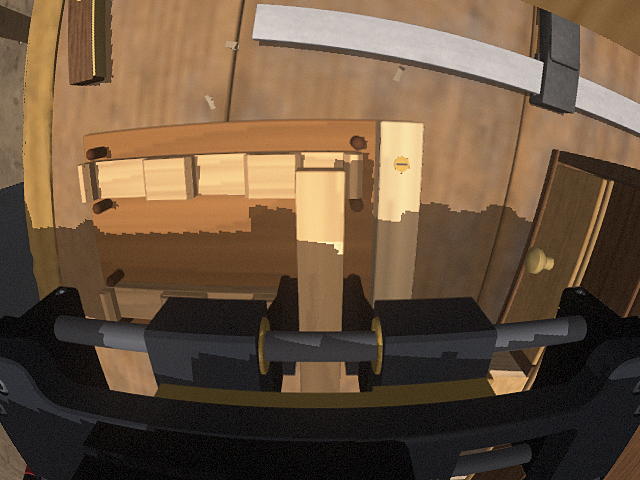

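```bash
python3 -m jog '[[[-0.7,1.3,12,-0.4,0.1,0,15],[-0.7,1.3,25,-0.4,0.1,0,15],[-0.7,1.3,37,-0.4,0.1,0,15],[-0.7,1.3,37,-0.4,0.1,0,15],[-0.7,1.3,37,-0.4,0.1,0,15]]]'
cat >> jm.py <<'E'
def rep(w):
    s,p,M,P,T=look(); print('p',p.round(1),'tilt',M[2,:2].round(3)); rail(T,w,-17)
    zr=(p[2]-41,p[2]-8)
    for c in (47,): print('along st1',c,prof(T,1,c,5,zr,-70,70))
    for c in (-w/2-16,w/2+12): print('across y',c,prof(T,0,c,5,zr,20,80))
E
python3 -c "
from jm import *
rep(20)
a=np.radians(7.5);X,Y=579.4+68.8*np.cos(a)+1.4*np.sin(a),227+68.8*np.sin(a)-1.4*np.cos(a)
go(X/1000,Y/1000,.0195,7.5)"
```

```text
time: 13.25
position: [0.6468, 0.2349, 0.0481]
tool_rot: [-2.069, -2.362, 0.0]
ft_force: [0.3, -1.0, -0.2]
grip_width: 0.227
grip_force: 25.0
p [646.8 234.9  48.1] tilt [ 0.001 -0.001]
x (15, 30) y edges [-8.6 10.4] z -16.7 1481
x (35, 55) y edges [-8.4 10.4] z -16.8 2265
x (-55, -35) y edges [-8.7 10.6] z -16.4 897
x ends -51.3 62.8
along st1 47 -70:22 -68:23 -66:23 -64:23 -62:22 -60:22 -58:22 -56:22 -54:23 -52:23 -50:23 -48:22 -46:14 -44:13 -42:11 -40:11 -38:11 -36:10 -34:10 -32:11 -30:11 -28:10 -26:11 -24:10 -22:10 -20:11 -18:10 -16:10 -14:12 -12:14 14:14 16:11 18:10 20:11 22:12 24:14 28:35 30:34 32:35 34:21 36:12 38:12 40:13 42:12 44:12 46:12 48:12 50:12 52:13 54:12 56:12 58:12 60:13
across y -26.0 20:35 22:35 24:34 26:35 28:34 30:34 36:11 38:11 40:11 42:11 44:11 46:10 48:11 50:10 52:10 54:11 56:11 58:11 60:10 62:21 64:35 66:35 68:35 70:35 72:35 74:35 76:34 78:35
across y 22.0 20:35 22:34 24:34 26:34 28:17 30:17 32:17 34:19 36:11 38:11 40:11 42:11 44:11 46:11 48:11 50:11 52:11 54:11 56:11 58:11 60:11 62:21 64:34 66:17 68:17 70:18 72:34 74:35 76:35 78:35
row [-0.6  0.5 29.3] [ 0.  -0.1  0.1] cur 7.6 -> 7.499999999999996 q7 0.03
row [-0.6  0.5 29.3] [ 1.000e-01  0.000e+00 -1.799e+02] cur 7.6 -> 187.5 q7 0.03
row [-0.6  0.5 29.3] [ 1.000e-01  0.000e+00 -1.799e+02] cur 7.6 -> -172.5 q7 0.03
```

```bash
python3 -m jog '[[[-1.2,0.1,5,0,0,0,15],[-1.2,0.1,11,0,0,0,15],[-1.2,0.1,17,0,0,0,15],[-1.2,0.1,22,0,0,0,15],[-1.2,0.1,26,0,0,0,15],[-1.2,0.1,28,0,0,0,15],[-1.2,0.1,28,0,0,0,15],[-1.2,0.1,28,0,0,0,15]]]'
python3 -c "
from jm import *
rep(20)"
```

```text
time: 14.1
position: [0.6476, 0.234, 0.021]
tool_rot: [-2.07, -2.362, -0.002]
ft_force: [-0.0, -0.5, 0.0]
grip_width: 0.234
grip_force: 25.0
p [647.6 234.   21. ] tilt [0.002 0.001]
x (15, 30) y edges [-8.7 10.4] z -16.6 1476
x (35, 55) y edges [-21.2  21. ] z -16.4 3944
x (-55, -35) y edges [-17.9  20. ] z -16.2 1337
x ends -51.8 62.8
along st1 47 -70:-3 -68:-4 -66:-4 -64:-4 -62:-4 -60:-3 -58:-4 -56:-3 -54:-4 -52:-3 -50:-4 -48:-4 -46:-12 -44:-15 -42:-15 -40:-16 -38:-15 -36:-16 -34:-16 -32:-16 -30:-16 -28:-16 -26:-16 -24:-15 -22:-16 -20:-16 -18:-16 -16:-16 -14:-13 -12:-5 -10:-4 -8:-16 -6:-16 -4:-16 -2:-16 0:-16 2:-16 4:-16 6:-16 8:-16 10:-16 12:-5 14:-13 16:-15 18:-15 20:-15 22:-14 24:-11 26:7 28:8 30:8 32:7 34:-8 36:-13 38:-14 40:-14 42:-14 44:-14 46:-14 48:-14 50:-14 52:-13 54:-13 56:-13 58:-13 60:-12
across y -26.0 20:7 22:7 24:7 26:7 28:7 30:7 38:-16 40:-16 42:-15 44:-16 46:-16 48:-16 50:-15 52:-16 54:-16 56:-16 58:-16 60:-16 62:-15 64:7 66:7 68:7 70:7 72:8 74:8 76:7 78:7
across y 22.0 20:7 22:7 24:7 26:7 28:-8 30:-9 32:-9 34:-8 36:-12 38:-15 40:-15 42:-15 44:-15 46:-15 48:-15 50:-15 52:-15 54:-15 56:-15 58:-15 60:-15 62:-9 64:7 66:-8 68:-10 70:-9 72:1 74:8 76:7 78:7
```

```bash
python3 -m jog '[[[0,0,0.6,0,0,0,15],[0,0,0.6,0,0,0,22],[0,0,0.6,0,0,0,28],[0,0,0.6,0,0,0,30],[0,0,0.6,0,0,0,30],[0,0,-20,0,0,0,30],[0,0,-60,0,0,0,30],[0,0,-85,0,0,0,60],[0,0,-85,0,0,0,60],[0,0,-85,0,0,0,60]]]'
python3 - <<'E'
from jm import *
s,p,M,P,T=look(); print('p',p.round(1),M[2,:2].round(3)); 
rail(T,20,p[2]-36)
print(prof(T,1,47,5,(p[2]-41,p[2]-8),-70,70)); print(prof(T,1,-47,5,(p[2]-41,p[2]-8),-70,70))
go(.5069,.022,.10,86)
E
```

```text
time: 15.15
position: [0.6476, 0.234, 0.1064]
tool_rot: [-2.069, -2.362, -0.003]
ft_force: [-0.3, 0.2, -0.1]
grip_width: 0.534
grip_force: 0.0
p [647.6 234.  106.4] [0.002 0.001]
x (15, 30) y edges [-8.6 10.1] z 69.3 667
x (35, 55) y edges [-21.2  20.8] z 69.5 1794
x (-30, -15) y edges [-8.5 10.7] z 69.1 564
x (-55, -35) y edges [-21.1  21.1] z 69.3 1328
x ends -57.4 62.7
-70:81 -68:81 -66:81 -64:81 -62:81 -60:81 -58:81 -56:81 -54:81 -52:81 -50:81 -48:81 -46:72 -44:69 -42:69 -40:69 -38:69 -36:69 -34:69 -32:69 -30:69 -28:69 -26:69 -24:69 -22:69 -20:69 -18:69 -16:69 -14:71 -12:80 -10:81 -8:69 -6:69 -4:69 -2:69 0:69 2:69 4:69 6:69 8:69 10:69 12:76 14:71 16:69 18:69 20:69 22:71 24:73 26:93 28:93 30:93 32:93 34:73 36:71 38:71 40:71 42:71 44:71 46:71 48:71 50:71 52:71 54:71 56:71 58:71
-70:81 -68:80 -66:80 -64:80 -62:80 -60:80 -58:80 -56:80 -32:69 -30:69 -28:69 -26:69 -24:69 -22:69 -20:69 -18:69 -16:69 -14:72 -12:80 -10:81 -8:69 -6:68 -4:68 -2:69 0:68 2:69 4:68 6:69 8:69 10:68 12:74 14:70 16:69 18:68 20:69 22:71 26:93 28:93 30:93 32:93 34:74
row [-191.6 -166.6    5. ] [  0.   -0.1 -78.4] cur 7.6 -> 86.0 q7 0.0
row [-191.6 -166.6    5. ] [-1.000e-01 -0.000e+00  1.016e+02] cur 7.6 -> 266.0 q7 0.0
row [-191.6 -166.6    5. ] [-1.000e-01 -0.000e+00  1.016e+02] cur 7.6 -> -94.0 q7 0.0
```

Top rail is home. Next, the middle rail: I'll approach with the wrist camera turned away from the black handle.

```bash
python3 -m jog '[[[-16,-14,0,0,0,8,60],[-32,-28,0,0,0,16,60],[-48,-42,0,0,0,24,60],[-64,-56,0,0,0,32,60],[-80,-70,0,0,0,40,60],[-97,-84,0,0,0,48,60],[-114,-98,0,0,0,56,60],[-131,-112,0,0,0,64,60],[-148,-126,0,0,0,72,60],[-165,-141,0,0,0,80,60]]]'
python3 -c "
from h import *
go(.5069,.022,.10,86)"
```

```text
time: 16.2
position: [0.5278, 0.0509, 0.1043]
tool_rot: [-3.105, -0.471, 0.004]
ft_force: [0.8, -0.2, 0.6]
grip_width: 0.692
grip_force: 0.0
row [-28.5  21.4   4.3] [-0.   0.1 21.2] cur -72.8 -> -94.0 q7 -1.13
row [-28.5  21.4   4.3] [-2.000e-01 -1.000e-01 -1.588e+02] cur -72.8 -> 86.0 q7 -1.13
row [-28.5  21.4   4.3] [-2.000e-01 -1.000e-01 -1.588e+02] cur -72.8 -> -274.0 q7 -1.13
```

```bash
python3 -m jog '[[[-9,7,2,0,0,7,60],[-19,14,3,0,0,14,60],[-28,21,4,0,0,21.2,60],[-28,21,4,0,0,21.2,60],[-28,21,4,0,0,21.2,60]]]'
python3 - <<'E'
from jm import *
s,p,M,P,T=look(); print(p.round(1),M[2,:2].round(3)); rail(T,28,p[2]-23)
go(.5069,.022,.0035,86.0)
E
```

```text
time: 16.7
position: [0.5086, 0.0238, 0.101]
tool_rot: [-3.138, 0.095, 0.002]
ft_force: [-0.5, 0.0, 0.9]
grip_width: 0.691
grip_force: 0.0
[508.6  23.8 101. ] [-0.001 -0.002]
x (15, 30) y edges [-11.5  15.8] z 76.9 913
x (35, 55) y edges [-10.7  16.1] z 76.8 1270
x (-30, -15) y edges [-10.8  15.9] z 77.0 744
x (-55, -35) y edges [-11.2  15.7] z 77.0 904
x ends -61.2 58.8
row [-1.8  2.2 97.7] [-0.1  0.   0.5] cur -93.5 -> -93.99999999999999 q7 -1.49
row [-1.8  2.2 97.7] [-1.000e-01 -1.000e-01 -1.795e+02] cur -93.5 -> 86.00000000000001 q7 -1.49
row [-1.8  2.2 97.7] [-1.000e-01 -1.000e-01 -1.795e+02] cur -93.5 -> -274.0 q7 -1.49
```

```bash
python3 -m jog '[[[-1.2,2.5,35,0,0,0,60],[-1.2,2.5,70,0,0,0,60],[-1.2,2.5,90,0,0,0,60],[-1.2,2.5,97,0,0,0,50],[-1.2,2.5,97,0,0,0,40],[-1.2,2.5,97,0,0,0,22],[-1.2,2.5,97,0,0,0,22],[-1.2,2.5,97,0,0,0,22],[-1.2,2.5,97,0,0,0,22],[-1.2,2.5,97,0,0,0,22]]]' 25
python3 -m jog '[[[0,0,0,0,0,0,22],[0,0,-10,0,0,0,22],[0,0,-40,0,0,0,22],[0,0,-85,0,0,0,22],[0,0,-85,0,0,0,22]]]'
python3 - <<'E'
from jm import *
s,p,M,P,T=look(); print(M[2,:2].round(3));rail(T,28,-19)
go(.5851,.2258,.09,7.5)
E
```

```text
time: 17.75
position: [0.5085, 0.0214, 0.0055]
tool_rot: [-3.137, 0.099, -0.002]
ft_force: [-0.3, 0.3, 6.1]
grip_width: 0.318
grip_force: 25.0
time: 18.25
position: [0.5115, 0.0206, 0.0946]
tool_rot: [-3.135, 0.1, -0.013]
ft_force: [1.4, -0.5, 0.0]
grip_width: 0.323
grip_force: 25.0
[ 0.008 -0.005]
x (15, 30) y edges [-12.9  13.7] z -18.5 2081
x (35, 55) y edges [-12.8  13.7] z -18.4 3215
x (-30, -15) y edges [-13.2  13.5] z -18.5 351
x (-55, -35) y edges [-13.   13.6] z -18.6 938
x ends -47.6 58.9
row [  62.2 -208.9    3.7] [-0.4 -0.  78.9] cur -93.6 -> -172.5 q7 -1.47
row [  62.2 -208.9    3.7] [   0.    -0.4 -101.1] cur -93.6 -> 7.5 q7 -1.47
row [  62.2 -208.9    3.7] [   0.    -0.4 -101.1] cur -93.6 -> -352.5 q7 -1.47
```

```bash
python3 -m jog '[[[6,-20,0,0,0,-8,22],[12,-40,0,0,0,-16,22],[18,-60,0,0,0,-24,22],[24,-80,0,0,0,-32,22],[30,-100,0,0,0,-40,22],[36,-120,0,0,0,-48,22],[42,-140,0,0,0,-56,22],[48,-160,0,0,0,-64,22],[54,-180,0,0,0,-72,22],[60,-200,0,0,0,-80,22]]]'
python3 -c "
from h import *
go(.5851,.2297,.075,7.5)"
```

```text
time: 19.3
position: [0.5794, 0.2171, 0.0886]
tool_rot: [-2.462, -1.948, 0.002]
ft_force: [-0.2, 0.2, -0.3]
grip_width: 0.317
grip_force: 25.0
row [13.6  2.6 13.6] [ -0.1  -0.  -20.8] cur -13.3 -> 7.5000000000000036 q7 -0.39
row [13.6  2.6 13.6] [ -0.    0.2 159.2] cur -13.3 -> 187.5 q7 -0.39
row [13.6  2.6 13.6] [ -0.    0.2 159.2] cur -13.3 -> -172.5 q7 -0.39
```

```bash
python3 -m jog '[[[5,1,4,0,0,-7,22],[10,2,8,0,0,-14,22],[13.6,2.6,13,0,0,-20.8,22],[13.6,2.6,24,0,0,-20.8,22],[13.6,2.6,38,0,0,-20.8,22],[13.6,2.6,40,0,0,-20.8,22],[13.6,2.6,40,0,0,-20.8,22],[13.6,2.6,40,0,0,-20.8,22]]]'
python3 -c "
from jm import *
rep(28)
go(.5851,.2297,.0185,7.5)"
```

```text
time: 20.1
position: [0.5861, 0.2291, 0.0499]
tool_rot: [-2.079, -2.354, -0.002]
ft_force: [-0.2, 0.7, 0.2]
grip_width: 0.319
grip_force: 25.0
p [586.1 229.1  49.9] tilt [0.001 0.   ]
x (15, 30) y edges [-12.3  14.3] z -18.5 2110
x (35, 55) y edges [-12.3  14.3] z -18.5 3243
x (-30, -15) y edges [-12.5  14.4] z -18.7 179
x (-55, -35) y edges [-12.3  14.2] z -18.7 1105
x ends -49.4 57.1
along st1 47 -70:24 -68:24 -66:24 -64:25 -62:24 -60:24 -58:24 -56:25 -54:24 -52:16 -50:13 -48:12 -46:12 -44:12 -42:12 -40:12 -38:12 -36:12 -34:12 -32:12 -30:12 -28:13 -26:12 -24:12 -22:12 -20:14 -18:22 -16:25 -14:24 -12:24 -10:24 -8:25 -6:24 -4:24 -2:24 0:24 2:24 4:24 6:25 8:24 10:25 12:24 14:25 18:12 20:12 22:12 24:12 26:12 28:12 30:12 32:13 34:12 36:12 38:12 40:12 42:13 44:12 46:13 48:16 50:23 52:19 54:12 56:12 58:12 60:12 62:13 64:12 66:12 68:12
across y -30.0 20:37 22:36 24:36 26:36 28:35 34:13 36:12 38:12 40:12 42:12 44:12 46:12 48:12 50:13 52:12 54:13 56:12 58:12 60:28 62:36 64:36 66:37 68:36 70:36 72:36 74:36 76:36 78:37
across y 26.0 20:36 22:36 24:36 26:36 28:36 34:13 36:12 38:12 40:12 42:12 44:12 46:13 48:13 50:12 52:12 54:12 56:12 58:12 60:25 62:37 64:36 66:36 68:37 70:36 72:36 74:37 76:36 78:37
row [ 0.5 -1.1 31.8] [ 0.  -0.1 -0.4] cur 7.1 -> 7.499999999999999 q7 -0.05
row [ 0.5 -1.1 31.8] [-2.000e-01 -1.000e-01  1.796e+02] cur 7.1 -> 187.5 q7 -0.05
row [ 0.5 -1.1 31.8] [-2.000e-01 -1.000e-01  1.796e+02] cur 7.1 -> -172.5 q7 -0.05
```

```bash
python3 -m jog '[[[2.4,-1.7,0,0,0,-0.4,22],[2.4,-1.7,3,0,0,-0.4,22],[2.4,-1.7,3,0,0,-0.4,22]]]'
python3 -c "
from jm import *
rep(28)"
```

```text
time: 20.45
position: [0.5836, 0.2318, 0.0467]
tool_rot: [-2.069, -2.362, -0.001]
ft_force: [0.1, 0.1, -0.4]
grip_width: 0.322
grip_force: 25.0
p [583.6 231.8  46.7] tilt [ 0.002 -0.   ]
x (15, 30) y edges [-12.3  14.3] z -18.5 2114
x (35, 55) y edges [-12.2  14.3] z -18.5 3236
x (-30, -15) y edges [-12.5  14.2] z -18.7 177
x (-55, -35) y edges [-12.3  14.3] z -18.6 1089
x ends -49.5 57.1
along st1 47 -70:21 -68:21 -66:21 -64:21 -62:21 -60:21 -58:21 -56:21 -54:21 -52:21 -50:13 -48:11 -46:9 -44:9 -42:9 -40:9 -38:9 -36:9 -34:9 -32:9 -30:9 -28:9 -26:9 -24:9 -22:9 -20:9 -18:10 -16:12 -14:21 -10:21 -8:21 -6:22 -4:22 -2:21 0:21 2:21 4:21 6:21 8:22 10:21 12:22 14:21 16:22 18:12 20:10 22:9 24:9 26:9 28:9 30:9 32:9 34:9 36:9 38:9 40:9 42:9 44:9 46:9 48:9 50:11 52:13 54:15 56:9 58:9 60:9 62:9 64:9 66:9 68:9
across y -30.0 20:33 22:33 24:33 30:10 32:9 34:9 36:9 38:9 40:9 42:9 44:9 46:9 48:9 50:9 52:9 54:9 56:15 58:33 60:33 62:33 64:33 66:33 68:33 70:34 72:33 74:33 76:34
across y 26.0 20:33 22:33 24:33 30:10 32:9 34:9 36:9 38:9 40:9 42:9 44:9 46:9 48:9 50:9 52:9 54:9 56:15 58:33 60:33 62:33 64:33 66:33 68:33 70:33 72:33 74:33 76:34
```

```bash
python3 -m jog '[[[-0.7,0,5,0,0,0,22],[-0.7,0,11,0,0,0,22],[-0.7,0,17,0,0,0,22],[-0.7,0,22,0,0,0,22],[-0.7,0,26,0,0,0,22],[-0.7,0,28,0,0,0,22],[-0.7,0,28,0,0,0,22],[-0.7,0,28,0,0,0,22]]]'
python3 -c "
from jm import *
rep(28)"
```

```text
time: 21.3
position: [0.5842, 0.2309, 0.0189]
tool_rot: [-2.069, -2.362, -0.002]
ft_force: [0.1, -0.5, 0.0]
grip_width: 0.321
grip_force: 25.0
p [584.2 230.9  18.9] tilt [0.002 0.   ]
x (15, 30) y edges [-12.2  14.3] z -18.5 2101
x (35, 55) y edges [-25.  25.] z -18.2 5519
x (-30, -15) y edges [-12.5  14.2] z -18.7 171
x (-55, -35) y edges [-22.6  24.7] z -18.4 1718
x ends -49.3 57.1
along st1 47 -70:-6 -68:-6 -66:-6 -64:-6 -62:-6 -60:-6 -58:-6 -56:-6 -54:-6 -52:-6 -50:-15 -48:-17 -46:-18 -44:-18 -42:-18 -40:-18 -38:-18 -36:-18 -34:-18 -32:-18 -30:-18 -28:-18 -26:-18 -24:-18 -22:-18 -20:-18 -18:-16 -16:-9 -14:-6 -12:-18 -10:-18 -8:-18 -6:-18 -4:-18 -2:-18 0:-18 2:-18 4:-18 6:-18 8:-18 10:-18 12:-18 14:-18 16:-6 18:-15 20:-17 22:-18 24:-18 26:-18 28:-18 30:-18 32:-18 34:-18 36:-18 38:-18 40:-17 42:-18 44:-18 46:-18 48:-17 50:-15 54:-12 56:-18 58:-18 60:-18 62:-18 64:-18 66:-18 68:-18
across y -30.0 20:5 22:5 24:5 32:-18 34:-18 36:-18 38:-18 40:-18 42:-18 44:-18 46:-18 48:-17 50:-18 52:-18 54:-18 56:-18 58:-6 60:5 62:5 64:5 66:5 68:5 70:5 72:5 74:5 76:6 78:8
across y 26.0 20:5 22:5 24:5 32:-18 34:-18 36:-18 38:-18 40:-18 42:-18 44:-18 46:-17 48:-18 50:-18 52:-18 54:-18 56:-18 58:-5 60:6 62:5 64:5 66:5 68:5 70:5 72:6 74:6 76:5 78:8
```

```bash
python3 -m jog '[[[0,0,0.3,0,0,0,24],[0,0,0.3,0,0,0,32],[0,0,0.3,0,0,0,38],[0,0,0.3,0,0,0,38],[0,0,0.3,0,0,0,38],[0,0,-20,0,0,0,38],[0,0,-60,0,0,0,38],[0,0,-85,0,0,0,70],[0,0,-85,0,0,0,70]]]'
python3 - <<'E'
from jm import *
s,p,M,P,T=look(); print('p',p.round(1),M[2,:2].round(3)); 
rail(T,28,p[2]-36)
print(prof(T,1,47,5,(p[2]-41,p[2]-8),-30,30));print(prof(T,1,-43,5,(p[2]-41,p[2]-8),-30,30))
go(.5173,-.0472,.10,82.8)
E
```

```text
time: 22.25
position: [0.587, 0.2315, 0.1083]
tool_rot: [2.069, 2.362, 0.013]
ft_force: [0.7, 0.1, 0.7]
grip_width: 0.543
grip_force: 0.0
p [587.  231.5 108.3] [0.004 0.007]
x (15, 30) y edges [-16.   10.8] z 71.3 949
x (35, 55) y edges [-25.  25.] z 71.5 2239
x (-30, -15) y edges [-15.5  10.7] z 71.0 766
x (-55, -35) y edges [-25.1  25. ] z 71.1 1595
x ends -63.6 56.3
-30:71 -28:71 -26:71 -24:71 -22:71 -20:75 -18:83 -16:71 -14:71 -12:71 -10:71 -8:71 -6:71 -4:71 -2:71 0:71 2:71 4:71 6:71 8:71 10:71 12:81 14:77 16:72 18:71 20:71 22:71 24:71 26:71 28:71
-30:71 -28:70 -26:70 -24:70 -22:72 -20:80 -18:82 -16:70 -14:71 -12:70 -10:71 -8:70 -6:71 -4:71 -2:70 0:70 2:70 4:70 6:71 8:70 10:71 12:78 14:73 16:71 18:71 20:71 22:71 24:71 26:71 28:71
row [-267.  -104.2    4.7] [  0.3  -0.  -75.2] cur 7.6 -> 82.80000000000001 q7 -0.08
row [-267.  -104.2    4.7] [ -0.   -0.3 104.8] cur 7.6 -> 262.8 q7 -0.08
row [-267.  -104.2    4.7] [ -0.   -0.3 104.8] cur 7.6 -> -97.19999999999999 q7 -0.08
```

```bash
python3 -m jog '[[[-13,-5,0,0,0,8.5,70],[-26,-10,0,0,0,17,70],[-39,-15,0,0,0,25.5,70],[-52,-20,0,0,0,34,70],[-65,-25,0,0,0,42.5,70],[-78,-30,0,0,0,51,70],[-91,-35,0,0,0,59.5,70],[-104,-40,0,0,0,68,70],[-117,-45,0,0,0,76.5,70],[-130,-50,0,0,0,85,70]]]'
python3 -c "
from h import *
go(.5173,-.0472,.10,82.8)"
```

```text
time: 23.3
position: [0.5504, 0.0946, 0.1023]
tool_rot: [-3.123, -0.334, 0.003]
ft_force: [-0.3, -0.5, -0.1]
grip_width: 0.807
grip_force: 0.0
row [-62.3 131.6   2.3] [-0.   0.1 19.4] cur -77.8 -> -97.19999999999999 q7 -1.29
row [-62.3 131.6   2.3] [-2.000e-01 -1.000e-01 -1.606e+02] cur -77.8 -> 82.80000000000001 q7 -1.29
row [-62.3 131.6   2.3] [-2.000e-01 -1.000e-01 -1.606e+02] cur -77.8 -> -277.2 q7 -1.29
```

```bash
python3 -m jog '[[[-12,26,0,0,0,6,70],[-25,53,0,0,0,12,70],[-37,79,1,0,0,19.4,70],[-50,105,2,0,0,19.4,70],[-62,131,2,0,0,19.4,70],[-62,131,2,0,0,19.4,70],[-62,131,2,0,0,19.4,70]]]'
python3 - <<'E'
from jm import *
s,p,M,P,T=look(); print(p.round(1),M[2,:2].round(3)); rail(T,38,p[2]-23)
go(.5173,-.0472,.0035,82.8)
E
```

```text
time: 24.0
position: [0.5187, -0.0464, 0.1006]
tool_rot: [-3.134, 0.19, 0.003]
ft_force: [-0.3, 0.3, -0.5]
grip_width: 0.802
grip_force: 0.0
[518.7 -46.4 100.6] [-0.002 -0.002]
x (15, 30) y edges [-16.3  19.9] z 76.5 1237
x (35, 55) y edges [-16.2  20.1] z 76.5 1736
x (-30, -15) y edges [-16.   20.3] z 76.6 1040
x (-55, -35) y edges [-16.   20.1] z 76.6 1219
x ends -60.9 59.1
row [-1.4  2.2 97.2] [-0.1  0.1  0.4] cur -96.8 -> -97.19999999999999 q7 -1.39
row [-1.4  2.2 97.2] [-1.000e-01 -2.000e-01 -1.796e+02] cur -96.8 -> 82.80000000000001 q7 -1.39
row [-1.4  2.2 97.2] [-1.000e-01 -2.000e-01 -1.796e+02] cur -96.8 -> -277.2 q7 -1.39
```

```bash
python3 -m jog '[[[-0.9,2,35,0,0,0,70],[-0.9,2,70,0,0,0,70],[-0.9,2,90,0,0,0,70],[-0.9,2,97,0,0,0,55],[-0.9,2,97,0,0,0,45],[-0.9,2,97,0,0,0,32],[-0.9,2,97,0,0,0,32],[-0.9,2,97,0,0,0,32],[-0.9,2,97,0,0,0,32],[-0.9,2,97,0,0,0,32]]]' 25
python3 -m jog '[[[0,0,0,0,0,0,32],[0,0,-10,0,0,0,32],[0,0,-40,0,0,0,32],[0,0,-85,0,0,0,32],[0,0,-85,0,0,0,32]]]'
python3 - <<'E'
from jm import *
s,p,M,P,T=look(); print(M[2,:2].round(3));rail(T,38,-18)
go(.5138,.22,.09,7.5)
E
```

```text
time: 25.05
position: [0.5193, -0.0476, 0.0054]
tool_rot: [-3.134, 0.187, -0.002]
ft_force: [-0.6, -0.5, 5.9]
grip_width: 0.434
grip_force: 25.0
time: 25.55
position: [0.5221, -0.0488, 0.0945]
tool_rot: [-3.133, 0.188, -0.013]
ft_force: [1.2, -0.1, -0.4]
grip_width: 0.436
grip_force: 25.0
[ 0.008 -0.004]
x (15, 30) y edges [-17.9  18.4] z -18.6 2864
x (35, 55) y edges [-18.   18.5] z -18.6 4412
x (-30, -15) y edges [-17.7  18.2] z -18.7 486
x (-55, -35) y edges [-18.   18.5] z -18.6 1267
x ends -47.5 58.5
row [ -38.5 -265.3    3. ] [-0.4 -0.1 75.7] cur -96.8 -> -172.5 q7 -1.37
row [ -38.5 -265.3    3. ] [ 1.000e-01 -4.000e-01 -1.043e+02] cur -96.8 -> 7.5 q7 -1.37
row [ -38.5 -265.3    3. ] [ 1.000e-01 -4.000e-01 -1.043e+02] cur -96.8 -> -352.5 q7 -1.37
```

```bash
python3 -m jog '[[[-4,-30,0,0,0,-4,32],[-8,-60,0,0,0,-8,32],[-12,-90,0,0,0,-14,32],[-16,-120,0,0,0,-22,32],[-20,-150,0,0,0,-30,32],[-24,-175,0,0,0,-38,32],[-28,-200,0,0,0,-46,32],[-32,-225,0,0,0,-54,32],[-35,-245,0,0,0,-62,32],[-38,-263,0,0,0,-70,32]]]'
python3 -c "
from h import *
go(.5130,.2212,.075,7.5)"
```

```text
time: 26.6
position: [0.5107, 0.2186, 0.0887]
tool_rot: [-2.67, -1.653, 0.003]
ft_force: [0.5, -0.2, -0.5]
grip_width: 0.435
grip_force: 25.0
row [ 3.4  0.9 13.7] [ -0.1  -0.  -34. ] cur -26.5 -> 7.5000000000000036 q7 -0.71
row [ 3.4  0.9 13.7] [ -0.    0.2 146. ] cur -26.5 -> 187.5 q7 -0.71
row [ 3.4  0.9 13.7] [ -0.    0.2 146. ] cur -26.5 -> -172.5 q7 -0.71
```

```bash
python3 -m jog '[[[1,0,3,0,0,-8,32],[2,0,6,0,0,-16,32],[3,1,9,0,0,-24,32],[3.4,1,12,0,0,-32,32],[3.4,1,26,0,0,-34,32],[3.4,1,38,0,0,-34,32],[3.4,1,40,0,0,-34,32],[3.4,1,40,0,0,-34,32],[3.4,1,40,0,0,-34,32]]]'
python3 -c "
from jm import *
rep(38)
go(.5130,.2212,.0185,7.5)"
```

```text
time: 27.5
position: [0.5146, 0.2203, 0.05]
tool_rot: [-2.078, -2.355, -0.002]
ft_force: [1.0, -0.8, -0.3]
grip_width: 0.437
grip_force: 25.0
p [514.6 220.3  50. ] tilt [0.001 0.   ]
x (15, 30) y edges [-17.2  19.1] z -18.6 2888
x (35, 55) y edges [-17.2  19.2] z -18.6 4450
x (-30, -15) y edges [-17.  19.] z -18.8 252
x (-55, -35) y edges [-17.3  19.2] z -18.8 1487
x ends -49.5 56.8
along st1 47 -42:37 -40:37 -38:37 -34:17 -32:15 -30:13 -28:12 -26:13 -24:16 -22:25 -20:25 -18:25 -16:25 -14:25 -12:25 -10:25 -8:24 -6:24 -4:25 -2:24 0:25 2:25 4:25 6:24 8:24 10:24 12:24 14:25 16:25 18:25 20:24 24:12 26:12 28:13 30:13 32:13 34:13 36:13 38:12 40:12 42:12 44:13 46:12 48:13 50:13 52:14 54:16 56:19 58:13 60:13 62:12 64:12 66:13 68:12
across y -35.0 20:36 22:37 24:36 26:37 28:36 30:36 32:36 34:26 36:26 38:16 40:26 42:16 44:36 46:16 48:26 50:16 52:17 54:17 56:36 58:36 60:37 62:36 64:37 66:36 68:37 70:36 72:37 74:37 76:37 78:37
across y 31.0 20:36 22:36 24:36 26:36 34:13 36:12 38:13 40:12 42:13 44:13 46:12 48:13 50:13 52:13 54:13 56:12 58:13 60:29 62:37 64:36 66:37 68:36 70:37 72:37 74:37 76:36 78:37
row [ 0.9 -1.7 31.8] [ 0.  -0.1 -0.4] cur 7.1 -> 7.500000000000006 q7 -0.12
row [ 0.9 -1.7 31.8] [-2.000e-01 -1.000e-01  1.796e+02] cur 7.1 -> 187.5 q7 -0.12
row [ 0.9 -1.7 31.8] [-2.000e-01 -1.000e-01  1.796e+02] cur 7.1 -> -172.5 q7 -0.12
```

```bash
python3 -m jog '[[[2.8,-1,0,0,0,-0.4,32],[2.8,-1,3,0,0,-0.4,32],[2.8,-1,3,0,0,-0.4,32]]]'
python3 -c "
from jm import *
rep(38)"
```

```text
time: 27.85
position: [0.5128, 0.2233, 0.0467]
tool_rot: [-2.069, -2.363, -0.001]
ft_force: [-0.6, 0.2, -0.2]
grip_width: 0.435
grip_force: 25.0
p [512.8 223.3  46.7] tilt [ 0.002 -0.   ]
x (15, 30) y edges [-17.2  19.1] z -18.7 2875
x (35, 55) y edges [-17.1  19.2] z -18.6 4450
x (-30, -15) y edges [-16.9  19. ] z -18.9 249
x (-55, -35) y edges [-17.3  19.2] z -18.8 1499
x ends -49.5 56.7
along st1 47 -40:34 -38:33 -36:33 -34:33 -32:13 -30:12 -28:9 -26:9 -24:10 -22:12 -20:21 -18:21 -16:21 -14:22 -12:22 -10:21 -8:21 -6:21 -4:21 -2:21 0:21 2:21 4:21 6:21 8:21 10:21 12:21 14:21 16:21 18:21 20:21 22:19 24:10 26:9 28:9 30:9 32:9 34:9 36:9 38:9 40:9 42:9 44:9 46:9 48:9 50:9 52:9 54:11 56:13 58:16 60:9 62:9 64:9 66:9 68:9
across y -35.0 20:33 22:33 24:33 26:33 28:33 30:33 32:33 34:33 36:33 38:33 40:33 42:33 44:33 46:33 48:33 50:33 52:33 54:33 56:33 58:33 60:33 62:33 64:33 66:33 68:33 70:33 72:33 74:33 76:34
across y 31.0 20:33 22:33 30:9 32:9 34:9 36:9 38:9 40:9 42:9 44:9 46:9 48:9 50:9 52:9 54:9 56:22 58:33 60:33 62:33 64:33 66:33 68:33 70:33 72:33 74:33 76:34
```

```bash
python3 -m jog '[[[-0.7,-0.2,5,0,0,0,32],[-0.7,-0.2,11,0,0,0,32],[-0.7,-0.2,17,0,0,0,32],[-0.7,-0.2,22,0,0,0,32],[-0.7,-0.2,26,0,0,0,32],[-0.7,-0.2,28,0,0,0,32],[-0.7,-0.2,28,0,0,0,32]]]'
python3 -m jog '[[[0,0,0.3,0,0,0,32],[0,0,0.3,0,0,0,40],[0,0,0.3,0,0,0,48],[0,0,0.3,0,0,0,48],[0,0,0.3,0,0,0,48],[0,0,-20,0,0,0,48],[0,0,-60,0,0,0,48],[0,0,-105,0,0,0,48],[0,0,-150,0,0,0,48],[0,0,-150,0,0,0,48]]]'
python3 - <<'E'
from jm import *
s,p,M,P,T=look(); print('p',p.round(1)); a=np.radians(7.5); Jx=np.array([np.cos(a),np.sin(a)]);Jy=np.array([-np.sin(a),np.cos(a)])
L=np.c_[(P[:,:2]-(579.5,227))@Jx,(P[:,:2]-(579.5,227))@Jy,P[:,2]]
for c in(47,0,-47): print(c,prof(L,0,c,6,(8,45),-104,104))
print('wholes z pct'); 
for n,x,w in(('top',68.8,20),('mid',5.8,28),('bot',-66.2,38)):
    g=(abs(L[:,0]-x)<w/2-4)&(abs(L[:,1])<56)&(L[:,2]<60); print(n,[np.median(L[g&(abs(L[:,1]-c)<10),2]).round(1) for c in(45,20,0,-20,-45)])
cv2.imwrite('pics/wF.png',pickle.load(open('wrist.pkl','rb'))['image'][:,:,::-1]); grab('side','sF.png'); print(ctrl.get_state()['time'])
E
```

```text
time: 28.6
position: [0.5132, 0.2223, 0.0187]
tool_rot: [-2.07, -2.362, -0.002]
ft_force: [1.9, 0.6, -1.8]
grip_width: 0.435
grip_force: 25.0
time: 29.6
position: [0.5169, 0.2235, 0.1754]
tool_rot: [2.07, 2.362, 0.019]
ft_force: [0.7, -0.5, 0.0]
grip_width: 0.551
grip_force: 0.0
p [516.9 223.5 175.4]
47 -104:12 -102:13 -100:13 -98:33 -96:35 -94:37 -92:37 -90:36 -88:31 -86:25 -84:36 -82:37 -80:36 -78:37 -76:37 -74:37 -72:37 -70:37 -68:37 -66:37 -64:37 -62:37 -60:36 -58:37 -56:37 -54:36 -52:37 -50:37 -48:37 -46:33 -44:33 -42:36 -40:37 -38:37 -36:37 -34:37 -32:37 -30:37 -28:36 -26:37 -24:36 -22:36 -20:37 -18:37 -16:37 -14:36 -12:34 -10:25 -8:30 -6:37 -4:37 -2:37 0:37 2:36 4:37 6:36 8:37 10:37 12:37 14:37 16:37 18:37 20:37 22:33 24:36 26:37 28:37 30:37 32:36 34:37 36:37 38:37 40:37 42:37 44:37 46:37 48:37 50:37 52:37 54:36 56:33 60:32 62:37 64:37 66:36 68:37 70:36 72:36 74:36 76:37 78:37 80:36 82:34 84:36 86:37 88:36 90:35 92:33 100:24 102:26
0 -104:13 -102:13 -100:12 -98:13 -96:13 -94:13 -92:13 -90:13 -88:13 -86:13 -84:36 -82:37 -80:37 -78:37 -76:37 -74:37 -72:37 -70:37 -68:36 -66:37 -6
[... 739 characters left out ...]
4:37 -32:37 -30:37 -28:37 -26:37 -24:37 -22:37 -20:37 -18:37 -16:37 -14:36 -12:33 -10:25 -8:28 -6:36 -4:37 -2:37 0:37 2:37 4:37 6:36 8:37 10:37 12:37 14:37 16:36 18:37 20:36 22:33 24:36 26:37 28:37 30:37 32:36 34:37 36:37 38:37 40:37 42:37 44:37 46:37 48:37 50:37 52:37 54:35 56:33 58:32 60:31 62:37 64:37 66:37 68:37 70:37 72:37 74:37 76:37 78:37 80:34 82:34 84:36 86:36 88:36 90:35 100:24 102:25
wholes z pct
top [np.float64(37.1), np.float64(37.1), np.float64(37.1), np.float64(37.2), np.float64(37.2)]
mid [np.float64(37.2), np.float64(37.2), np.float64(37.2), np.float64(37.2), np.float64(37.3)]
bot [np.float64(37.1), np.float64(37.1), np.float64(37.1), np.float64(37.2), np.float64(37.2)]
29.7
```

View pics/wF.png

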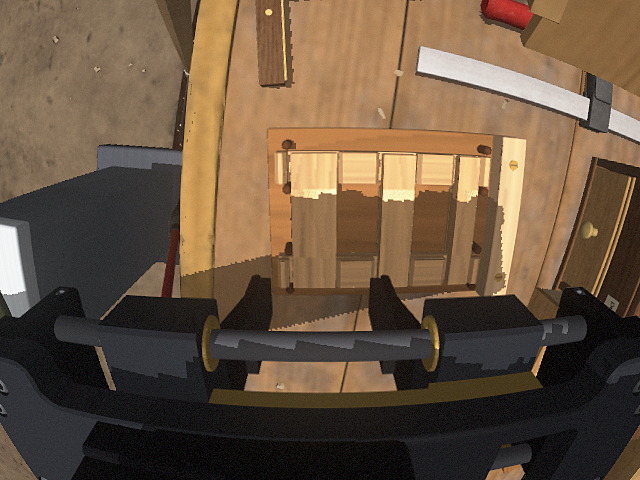

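The picture shows all three rails seated across both stiles (columns about 313, 398 and 465), with every top flush at one height and the gripper clear. I'm handing in.

```bash
python3 -c "
from bench import ctrl
print(ctrl.close_job())"
```

```text
the job is handed in; nothing more can be done
None
```

The frame is dry-fitted and handed in at 29.7 s: both stiles lie flat between their pegs, all three rails are fully home and flush in their own notches with the narrowest by the fence, and the arm stayed well clear of the glue bottle (I didn't re-check it at the end; the hand-in gave no verdict).

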